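Pin back the belt tensioner of an orbital shaker

TASK

The bench shaker is stripped down for a new drive belt: take the locking pin from the tool block, start it down the eye of the sprung tensioner arm, and with the pin swing the arm counter-clockwise, away from the pulleys, until the pin finds the lock hole in the plate underneath. Push the pin down until its collar seats on the arm, so that the tension wheel stays back when you let go. Do not force pin or arm, and leave the other things where they are.

Things in the scene. Friction and masses are not known exactly. Their poses are not given: they have to be found in the camera images.
- shaker: Bench-top orbital shaker with its platform taken off, fixed: white case 340 x 300 mm with a flat dark drive deck 60 mm above the bench (origin: centre of the underside, z up, x away from the front panel). On the deck: a large driven pulley (144 mm across), a small motor pulley and the belt tensioner; no belt is fitted. Nothing on the deck stands higher than 101 mm above the bench.
- pivot (a point): Point on the tensioner arm's vertical pivot axis, 100 mm above the bench, at the top of the pivot's boss. The horizontal line from here to eye is the arm's direction.
- tensioner (a joint): Angle of the tensioner arm about the vertical pivot axis, rad. 0: at rest on its stop, held there by a torsion spring, with the black tension wheel (44 mm) swung in towards the pulleys. It grows counter-clockwise seen from above, away from the pulleys, up to an end stop at 1.2. The spring pushes back harder the further it turns: about 4 N at the eye when at rest, 7 N at 0.85. Let go unpinned, it springs back to 0.
- eye (a point): Centre of the upper mouth of the eye: a plain vertical through hole of 12 mm in a round boss (28 mm outside) of the aluminium arm, 62 mm from the pivot axis, its mouth 100 mm above the bench (x along the arm, z up). The hole is 16 mm deep and ends 2 mm above the lock plate.
- lock_arc (a point): Fixed point on the shaker: top of the lock plate (steel sector 12 mm thick under the eye's whole path, its top 18 mm below the eye's mouth), 62 mm from the pivot axis at joint angle 0.82. Near it is the lock hole, a round through hole of 11.5 mm on that 62 mm arc, anywhere from joint angle 0.62 to 1.02: the plate is clamped in slots, so its exact angle differs each time and is not measured.
- pin_knob (a point): Centre of the locking pin's black knob, to grip: upright cylinder, 24 mm diameter, 28 mm tall. The underside of the steel collar (20 mm) is 22 mm lower, then 30 mm of 10 mm shank, the last 3.5 mm tapering to a 7.6 mm nose. Loose, about 60 g. It starts upright in one hole of the block, collar on the block, 36 mm tall over it (the drivers 64 mm). Over 60 N against arm or plate would bend it.
- pin_collar (a point): Centre of the underside of the pin's collar, on the pin's axis: this meets the eye's mouth when the pin is fully home, with 12 mm of the pin in the lock plate. With the nose resting on the plate beside the hole it stands 12 mm higher.
- pin_tip (a point): Centre of the flat end of the pin's nose, 30 mm below the collar's underside and 52 mm below the centre of the knob.
- tool_block: Grey plastic tool block, fixed, 52 mm (x) by 180 mm (y) by 40 mm high, origin at the centre of its underside, with three 13 mm holes in a row along y, 60 mm apart.
- hex_driver: Stubby driver with a thick black handle (28 mm, 64 mm tall over the block) standing in another hole of the block: leave it. Origin on its axis (the hole's), where its ferrule meets the block.
- nut_driver: The other stubby driver, same handle, thicker shank, in the third hole of the block: leave it. Origin as above.
- tip_box: Pipette tip box, 85 x 125 x 60 mm, loose on the bench beyond the block: leave it. Origin at the centre of its underside.
- tube_rack: Blue tube rack, 200 x 100 mm and 108 mm tall with its three capped tubes, loose on the bench right of the shaker: leave it. Origin at the centre of its underside.

How it is judged:
On the way, in this order (a step that is already met when the one before it is completed fails the run):
1. the pin is started in the eye of the arm (nose at least 8 mm down the eye) while the arm is still within 0.3 rad of rest (horizontal distance between pin_tip and eye below 0.006 m and z of pin_tip in the frame of eye below -0.008 m and value of joint tensioner below 0.3 rad), for 0.1 s.
2. with the arm swung back beyond 0.5 rad the pin has dropped at least 3 mm into the lock hole (horizontal distance between pin_tip and eye below 0.006 m and z of pin_tip in the frame of eye below -0.021 m and value of joint tensioner above 0.5 rad), for 0.1 s.
At the end, for the whole second after the job is handed in: The arm stands swung back beyond 0.5 rad, at rest, held by the pin alone: the pin is upright (within 0.15 rad) through the eye and the lock hole with its collar within 3 mm of the eye's mouth, and the robot has let go (horizontal distance between pin_collar and eye below 0.004 m and z of pin_collar in the frame of eye below 0.003 m and z of pin_tip in the frame of eye below -0.027 m and angle between pin_collar's own z axis and vertical below 0.15 rad and value of joint tensioner above 0.5 rad and velocity of joint tensioner below 0.05 rad/s and linear speed of locking_pin below 0.02 m/s); the robot touches nothing.
It fails at once if the pin is forced: more than 60 N between the pin and the shaker (arm, lock plate or deck) (contact force between locking_pin and shaker above 60 N).
It fails at once if a driver is pulled, knocked or moved by over 20 mm (distance of any of hex_driver, nut_driver from where it was at the start of the episode above 0.02 m).
It fails at once if the tip box or the tube rack is moved by over 20 mm (distance of any of tip_box, tube_rack from where it was at the start of the episode above 0.02 m).
It also fails if it takes over 70 s, if anything falls off the work surface, if the arm or the gripper's body presses on something with over 40 N, if the wrist force passes 120 N, or if a joint passes its speed limit or range.

ROBOT

A 6-joint arm with a two-finger parallel gripper is mounted at the origin on the work surface. World frame = base frame: x ahead of the robot, y to its left, z up, the work surface at z = 0. Lengths are in m, angles in rad, forces in N, time in s.
With the tool pointing down it reaches from about 0.35 to 0.95 m from the base axis. Payload 17.4 kg.
Tool frame: the origin (TCP) lies at the centre of the arm's flange, where the gripper is bolted on; the fingertips stand 186 mm ahead of it and the grasp point (between the pads) lies 167 mm ahead of it; y points along the fingers, x is the direction in which the jaws open and shut, and the axes are right-handed (so a half turn about y gives the same grasp; the last joint's range is limited). The gripper opens to 93 mm and grips with 3 to 60 N. Pads are 15 mm wide; open, the fingers measure 128 mm over their backs; the gripper's body (75 mm by 188 mm) begins 65 mm behind the grasp point.
Start: joints at [-1.153, 0.116, 1.442, -0, 1.584, -0.038], TCP at [0.297, -0.606, 0.405] pointing down, gripper open.
Joint ranges: [-2.83, 2.83], [-0.83, 2.19], [0.07, 2.5], [-1.14, 4.28], [0.01, 3], [-2.97, 2.97]. Speed limits (rad/s): [1.89, 1.89, 2.22, 3.14, 3.14, 3.14].

INTERFACE

Orientations are given as a unit quaternion [x, y, z, w].
In Python, from rig import status, viewer, manip gives the robot as it stands.
- The arm moves only by the shell command python3 -m inch 'ROWS' [FORCE]. ROWS is JSON, a list of rows, each an object with "claw": the finger opening in cm, from 0 to 9.3; "delta_pos": the shift along the tool's x, y, z in cm, a list of three; "twist": the turn, a rotation vector about the tool's x, y, z in degrees, a list of three. A call has 1 to 10 rows; each row is the pose to reach, as a shift and turn from the pose measured when the call began, along the tool's axes at that moment; what a row does not reach only later rows make up. A row lasts 1/12 s, in which the tool goes at most 41.7 mm and 7.16 degrees, less where a joint would pass 70% of its speed; a pose out of reach is approached as far as the arm can. A call with a gripper value outside its range is refused whole. The fingers move at their own pace and stop on an object; FORCE is the grip in N (left out, the last holds). Time passes only in rows, so rows that repeat a pose let the fingers close. It gives the time, the measured TCP pose, the force and the opening at its end, in the units of the state.
- status.state(): the state, without advancing time (a new reading comes with each control period).
- viewer.snapshot(name): name is "scene" or "top"; returns (picture, depth): 400x640x3 uint8, blue, green, red; 400x640 float32, m along the optical axis (not along the pixel's ray), 0 where there is no reading.
- viewer.calibration(name): a dict with "fx", "fy", "cx", "cy" (pixels), "D" ([k1, k2, p1, p2, k3] as OpenCV has them; the pictures are not rectified), "rvec" (rotation vector, rad) and "tvec" (3), from world to camera coordinates, as OpenCV has them. Camera axes: x right, y down, z forward; pixel columns grow to the right and rows downward; lengths in m; the calibration is good to about 2 mm. A picture is of the moment at which its call begins. calibration takes no time and is no camera call.
- manip.sign_off(): hands the job in, once; it reports no verdict.
The state is a dict: "clock": time; "joint_positions": joint angles; "qvel": joint speeds; "tau": joint torques, N m; "ee_pos": TCP position; "eef_rot": TCP orientation; "force": force on the tool from outside, world axes, zero at the start; "wrist_torque": the same for the moment, N m; "grip_width": opening from 0.0 (shut) to 1.0 (fully open).
Only numpy, scipy, OpenCV 4.12 (cv2) and the standard library are available. Lean on these libraries where they do the work, as an engineer would, in place of code of your own. Each camera call takes 0.05 s, during which the arm holds its last target.

## Working session

There is one attempt and no reset: what is moved stays moved. The work goes in short steps, Python scripts to look and compute and a shell command to move; the robot and the scene stay as the last step left them, time stands still between calls to the robot, and variables do not carry over. Pictures are saved under pics/ and viewed, and the job is handed in when it is done.

```bash
ls; mkdir -p pics
python3 - <<'E'
from rig import status, viewer
import cv2
print(status.state())
for n in ("scene","top"):
    im,d=viewer.snapshot(n); cv2.imwrite(f"pics/{n}0.png",im)
    import numpy as np; np.save(f"pics/{n}0.npy",d)
    print(viewer.calibration(n))
E
```

```text
pics
{'clock': 0.0, 'joint_positions': array([-1.15277344e+00,  1.16469910e-01,  1.44225405e+00, -3.15392386e-05,
        1.58398327e+00, -3.77973778e-02]), 'qvel': array([-0.00064866,  0.00093093,  0.00053852, -0.00192114,  0.00159183,
       -0.00021417]), 'tau': array([ 2.82382171e-03, -7.21257448e+01, -6.22609735e+01,  7.81177380e-02,
        2.38208362e-02, -1.21408866e-04]), 'ee_pos': array([ 0.29712858, -0.60609643,  0.40402286]), 'eef_rot': array([-0.59982955,  0.37443185, -0.37376679,  0.60025302]), 'force': array([ 0.10348559, -0.41431606, -0.46946438]), 'wrist_torque': array([ 0.05782952,  0.04577084, -0.04501067]), 'grip_width': 1.0016181469510805}
{'fx': 438.6912953875894, 'fy': 438.6912953875894, 'cx': 316.4306187654732, 'cy': 202.64370976364083, 'D': array([-0.05927439,  0.        ,  0.        ,  0.        ,  0.        ]), 'rvec': array([ 1.17485609,  2.31054674, -0.96742752]), 'tvec': array([ 0.39122181, -0.23722542,  1.66841144])}
{'fx': 439.99490747311046, 'fy': 439.99490747311046, 'cx': 322.32679134122714, 'cy': 196.13076130967605, 'D': array([-0.08107684,  0.        ,  0.        ,  0.        ,  0.        ]), 'rvec': array([ 2.16146256, -2.15707735,  0.12516123]), 'tvec': array([-0.05895913,  0.60924264,  1.32002671])}
```

View pics/scene0.png

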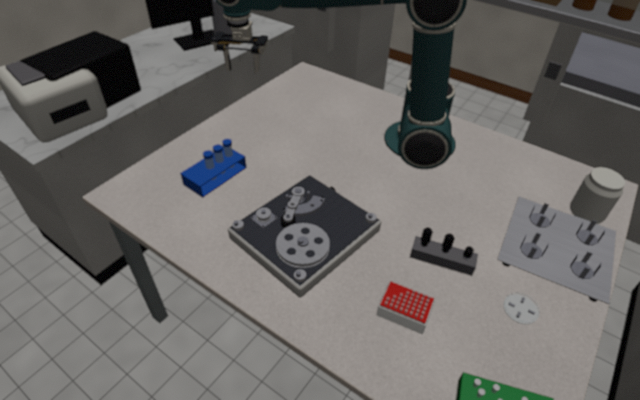

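View pics/top0.png

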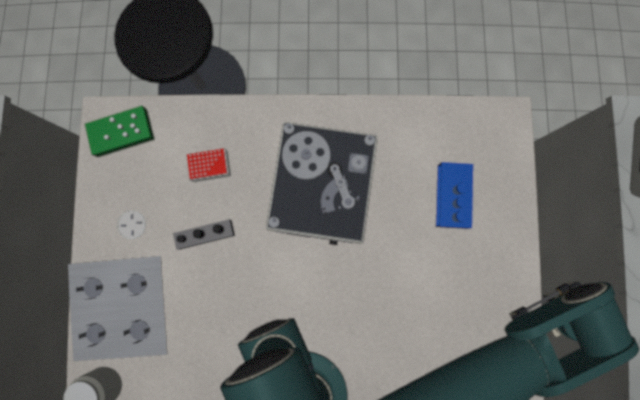

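Run:
```python
from scipy.spatial.transform import Rotation as R
print(R.from_quat([-0.59982955,  0.37443185, -0.37376679,  0.60025302]).as_matrix().round(4))
```

```text
[[ 4.402e-01 -5.000e-04  8.979e-01]
 [-8.979e-01  1.000e-03  4.402e-01]
 [-1.100e-03 -1.000e+00  0.000e+00]]
```

```bash
cat > h.py <<'E'
import numpy as np, cv2
from rig import status, viewer
from scipy.spatial.transform import Rotation as Rot
def cal(n):
    c=viewer.calibration(n); K=np.array([[c['fx'],0,c['cx']],[0,c['fy'],c['cy']],[0,0,1]])
    R=cv2.Rodrigues(c['rvec'])[0]; return K,c['D'],R,c['tvec'],c['rvec']
def ray(n,uv):
    K,D,R,t,_=cal(n)
    p=cv2.undistortPoints(np.array(uv,float).reshape(-1,1,2),K,D).reshape(-1,2)
    d=np.c_[p,np.ones(len(p))]@R   # rows: R^T d
    return -R.T@t,d
def onplane(n,uv,z):
    o,d=ray(n,uv); return o+d*((z-o[2])/d[:,2])[:,None]
def bydepth(n,uv,dep):
    o,d=ray(n,uv); return o+d*np.array(dep).reshape(-1,1)
def proj(n,P):
    K,D,R,t,rv=cal(n)
    return cv2.projectPoints(np.array(P,float).reshape(-1,1,3),rv,t,K,D)[0].reshape(-1,2)
def tri(na,ua,nb,ub):
    oa,da=ray(na,[ua]);ob,db=ray(nb,[ub]);da=da[0]/np.linalg.norm(da[0]);db=db[0]/np.linalg.norm(db[0])
    s=np.linalg.lstsq(np.c_[da,-db],ob-oa,rcond=None)[0]
    a=oa+s[0]*da;b=ob+s[1]*db
    return (a+b)/2,np.linalg.norm(a-b)
def crop(im,x0,y0,w,h,s,name):
    cv2.imwrite(name,cv2.resize(im[y0:y0+h,x0:x0+w],None,fx=s,fy=s,interpolation=cv2.INTER_CUBIC))
E
python3 - <<'E'
from h import *
a=cv2.imread('pics/scene0.png');b=cv2.imread('pics/top0.png')
crop(a,400,215,90,65,8,'pics/s_block.png');crop(b,165,210,80,50,9,'pics/t_block.png')
crop(a,225,170,160,120,5,'pics/s_shk.png');crop(b,260,115,125,130,4.6,'pics/t_shk.png')
E
```

```text
(no output)
```

View pics/s_block.png

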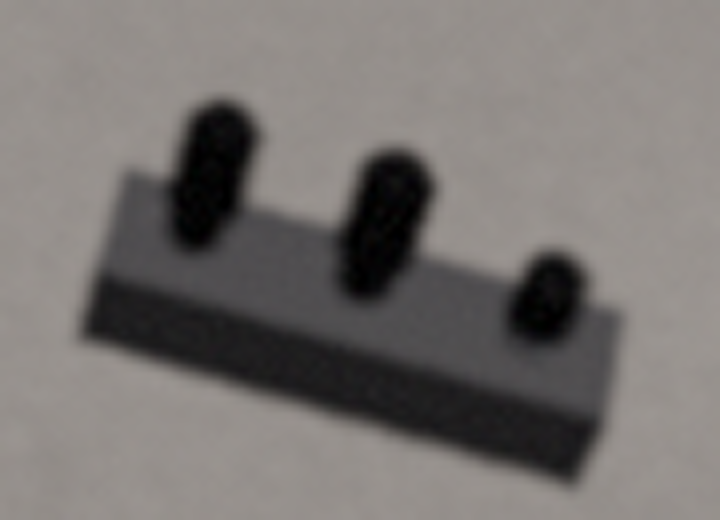

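View pics/t_block.png

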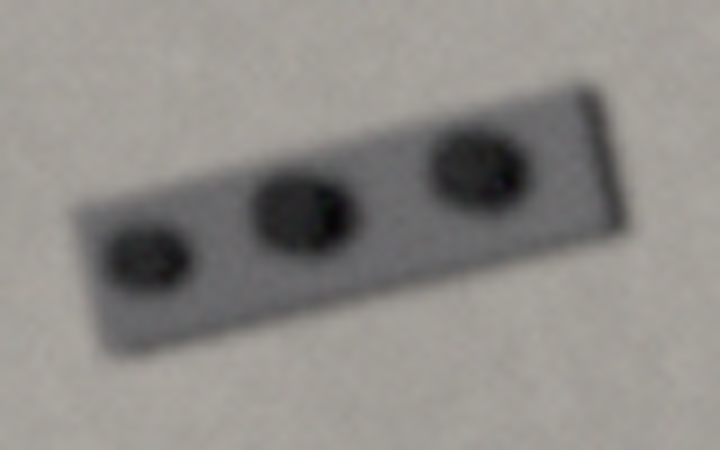

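View pics/s_shk.png

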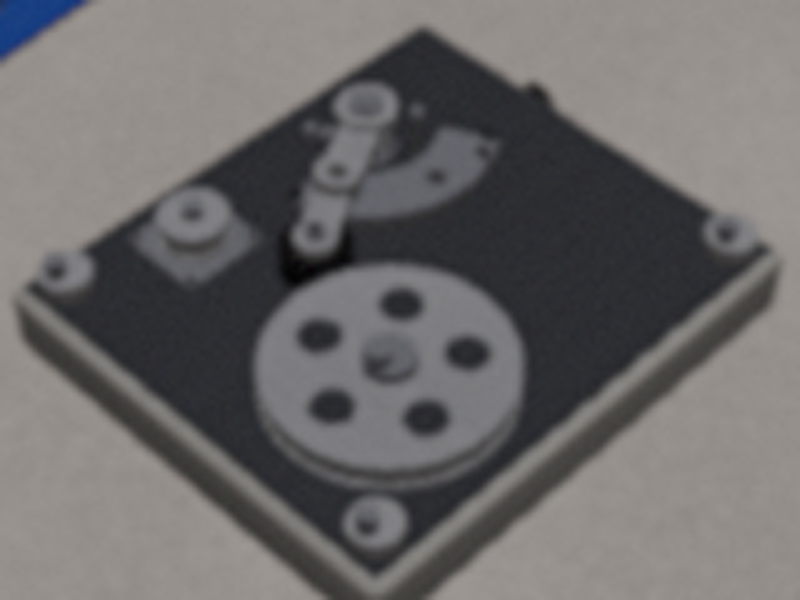

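View pics/t_shk.png

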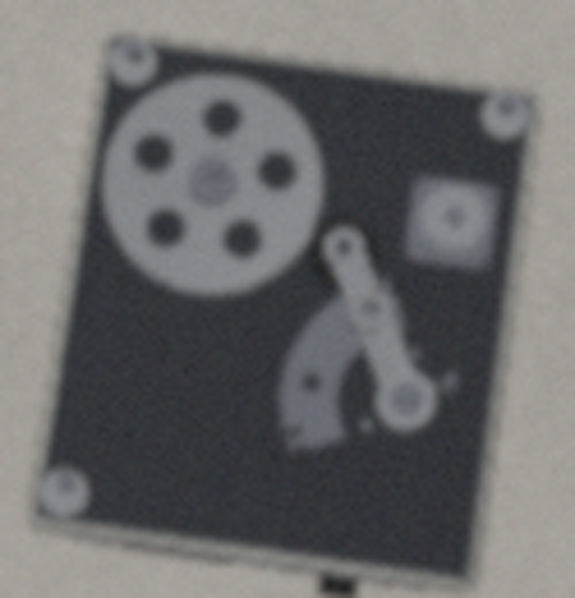

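Run:
```python
from h import *
a=cv2.cvtColor(cv2.imread('pics/scene0.png'),cv2.COLOR_BGR2GRAY).astype(float);b=cv2.cvtColor(cv2.imread('pics/top0.png'),cv2.COLOR_BGR2GRAY).astype(float)
np.set_printoptions(precision=1,suppress=True,linewidth=200)
def ic(u,v,s,x0,y0): return ((u+.5)/s-.5+x0,(v+.5)/s-.5+y0)
def dark(g,c,r):
    x,y=np.round(c).astype(int); w=g[y-r:y+r+1,x-r:x+r+1]; yy,xx=np.mgrid[y-r:y+r+1,x-r:x+r+1]
    bg=np.percentile(w,75); m=np.clip(bg-6-w,0,None); m*= ((xx-c[0])**2+(yy-c[1])**2<=(r+.3)**2)
    return np.array([(m*xx).sum(),(m*yy).sum()])/m.sum(), m.sum()
T={k:ic(*v,4.6,260,115) for k,v in dict(piv=(406,398),eye=(371,306),lock=(312,381),wheel=(345,246)).items()}
S={k:ic(*v,5,225,170) for k,v in dict(piv=(365,104),eye=(337,171),lock=(437,176),wheel=(315,231)).items()}
for k in T:
    t,s=T[k],S[k]
    if k!='piv':
        t2,_=dark(b,t,2 if k!='lock' else 3); s2,_=dark(a,s,2 if k!='lock' else 2)
    else: t2,s2=t,s
    p,e=tri('top',t2,'scene',s2)
    print(k,np.array(t),t2,np.array(s),s2,'tri mm',p*1e3,'gap',e*1e3)
    z={'lock':.082}.get(k,.1)
    print('   top@z',onplane('top',[t2],z)*1e3,'scene@z',onplane('scene',[s2],z)*1e3)
x,y=map(int,T['eye']);print(b[y-5:y+7,x-6:x+8].astype(int))
x,y=map(int,T['piv']);print(b[y-6:y+7,x-6:x+8].astype(int))
x,y=map(int,S['eye']);print(a[y-6:y+7,x-6:x+8].astype(int))
```

```text
piv [347.9 201.1] (347.8695652173913, 201.1304347826087) [297.6 190.4] (297.6, 190.4) tri mm [ 587.  -132.5   98.6] gap 0.8685898274705374
   top@z [[ 587.1 -132.8  100. ]] scene@z [[ 588.  -131.2  100. ]]
eye [340.3 181.1] [340.2 181.3] [292.  203.8] [292.  203.8] tri mm [ 644.9 -109.4  101.7] gap 2.4871087544565587
   top@z [[ 645.8 -110.5  100. ]] scene@z [[ 643.  -109.3  100. ]]
lock [327.4 197.4] [327.2 197.7] [312.  204.8] [311.8 204.9] tri mm [598.8 -71.8  82.9] gap 1.4860555889958893
   top@z [[599.3 -72.4  82. ]] scene@z [[597.7 -71.6  82. ]]
wheel [334.6 168.1] [334.3 168.1] [287.6 215.8] [287.5 215.8] tri mm [685.8 -92.7  95.8] gap 0.896017730393489
   top@z [[685.2 -93.  100. ]] scene@z [[688.7 -89.7 100. ]]
[[118 133 132 135 135 134 129 118  96  87  78  62  50  52]
 [106 130 131 133 136 133 131 120 104  96  89  68  49  47]
 [101 129 137 134 134 134 128 122 116 109  96  75  58  53]
 [104 123 130 131 129 128 125 124 125 121 108  88  70  56]
 [108 119 127 130 126 114 113 117 122 128 119 103  84  63]
 [109 116 127 129 119 107 105 104 116 128 122 109  89  67]
 [111 117 125 12
[... 1174 characters left out ...]
7  45  48  67  99 120 126 126 126 123 124 123 113]
 [ 44  44  39  48  82 113 126 126 125 124 123 123 118 101]
 [ 44  44  51  68  96 122 128 126 125 124 123 122 112  89]
 [ 45  50  68  94 114 124 126 126 125 125 124 120 105  85]
 [ 46  65  96 113 118 113 111 115 122 126 126 119  97  79]
 [ 48  77 109 120 109  91  83  94 110 124 124 112  85  68]
 [ 50  82 113 120 106  85  74  82 104 118 117  98  82  75]
 [ 58  80 104 118 114 103  96 101 112 116 104  88  89  94]
 [ 70  81  88 101 110 109 108 110 112 104  89  85  95 101]
 [ 86  91  83  83  88  94  94  94  89  79  74  85  98 101]
 [ 96 104 100  94  86  83  82  84  76  66  72  89  98 101]
 [103 115 118 113 111 106 103 104  92  78  82  95 101 103]]
```

Run:
```python
from h import *
np.set_printoptions(precision=1,suppress=True,linewidth=200)
a=cv2.cvtColor(cv2.imread('pics/scene0.png'),cv2.COLOR_BGR2GRAY);b=cv2.cvtColor(cv2.imread('pics/top0.png'),cv2.COLOR_BGR2GRAY)
def blobs(g,x0,y0,w,h,th):
    w_=g[y0:y0+h,x0:x0+w]; big=cv2.resize(w_,None,fx=8,fy=8,interpolation=cv2.INTER_CUBIC)
    n,l,st,c=cv2.connectedComponentsWithStats((big<th).astype(np.uint8))
    return [((c[i]+.5)/8-.5+[x0,y0],st[i][4]/64,(st[i][2:4]/8)) for i in range(1,n) if st[i][4]>300]
S=blobs(a,415,222,65,40,32) ;T=blobs(b,170,215,70,38,62)
for n,L in(('S',S),('T',T)):
    for q in L: print(n,*q)
print(a[245:260,462:478]);print(b[230:246,174:190])
```

```text
S [425.7 236.8] 114.5625 [ 9.8 17.6]
S [447.3 243. ] 123.15625 [10.8 17.5]
S [467.7 252.4] 63.109375 [ 8.5 10.1]
S [428.4 257.4] 142.421875 [35.1 10.8]
T [218.  228.6] 72.34375 [10.4  8.8]
T [198.5 233.5] 79.40625 [11.4  8.6]
T [181.1 238.4] 50.40625 [9.1 6.8]
[[146 146 148 147 146 137 133 132 135 142 147 147 148 148 148 147]
 [148 148 147 141 126 104  91  89 100 119 136 146 150 149 149 149]
 [148 147 142 124  92  56  40  38  52  81 111 136 146 148 148 147]
 [138 140 131  99  56  25  13  11  18  43  80 117 139 147 149 148]
 [115 119 111  74  29   8  17  13   9  24  54  97 130 145 148 149]
 [ 88  88  74  45  14  14  17  14  10  14  43  89 126 144 148 150]
 [ 77  66  43  17   5   5  18  17  13  20  51  93 127 143 146 148]
 [ 71  54  28   5   3  10  10  14  10  17  52  91 118 133 137 142]
 [ 69  45  15   3   2   4   1  11   3  20  48  75  97 105 115 127]
 [ 67  42  10   3   5  10   2   0   6  28  53  72  80  83  90 109]
 [ 69  43  20  10   4   2   0   4  21  37  61  75  79  76  83 104]
 [ 69  50  29  20  10   7   6  11  28  50  69  78  77  78  85 110]
 [ 73  59  52  41  28  24  25  33  
[... 539 characters left out ...]
  66  73  86  95 101 106 106]
 [112  98  85  73  54  51  47  47  40  39  51  70  86  99 101 104]
 [116 101  79  57  43  42  43  42  34  33  33  54  78  97 101 103]
 [119  99  76  54  39  39  38  35  38  26  26  37  71  91 106 104]
 [125 102  78  53  37  35  41  41  40  33  23  37  73  92 103 103]
 [129 107  81  63  44  42  40  41  33  25  36  56  77  97 105 105]
 [135 113  94  74  61  54  49  46  47  41  56  74  90 104 103 105]
 [138 119 104  93  84  73  70  70  69  72  81  94  99 105 106 104]
 [145 122 107 101  96  91  91  91  93  92  98 102 100 105 105 105]
 [146 127 109 104 103 100 101 101 101  99 104 104 105 104 101 101]
 [151 133 111 105 102 105 102 104 101 103 102 104 104  99 100  96]]
```

Run:
```python
from h import *
np.set_printoptions(precision=1,suppress=True,linewidth=200)
for n,t,s in (('pin',(181.1,238.4),(467.7,252.4)),('d1',(198.5,233.5),(447.3,243.)),('d2',(218,228.6),(425.7,236.8))):
    p,e=tri('top',t,'scene',s); print(n,p*1e3,e*1e3)
    z=.060 if n=='pin' else .072
    print(onplane('top',[t],z)*1e3,onplane('scene',[s],z)*1e3)
# block corners on top face from top crop
c=[((u+.5)/9-.5+165,(v+.5)/9-.5+210) for u,v in((75,207),(583,83),(610,235),(110,355))]
print(onplane('top',c,.04)*1e3)
d=np.load('pics/top0.npy')
for uv in((181,238),(210,238),(340,181),(348,201),(327,197)): 
    x,y=uv; print(uv, bydepth('top',[uv],[np.median(d[y-1:y+2,x-1:x+2])])*1e3)
q=status.state(); print(proj('top',[q['ee_pos']+[0,0,-.167]]),proj('scene',[q['ee_pos']+[0,0,-.167]]))
```

```text
pin [476.8 368.3  62.6] 0.6662663749890909
[[477.  368.8  60. ]] [[474.1 368.3  60. ]]
d1 [491.6 311.2  76.5] 0.0675903014561718
[[491.8 312.5  72. ]] [[487.3 310.4  72. ]]
d2 [506.5 252.8  76.6] 0.00787596228635576
[[506.7 253.9  72. ]] [[502.3 251.7  72. ]]
[[495.2 401.7  40. ]
 [538.4 227.4  40. ]
 [486.8 216.9  40. ]
 [445.  387.7  40. ]]
(181, 238) [[477.9 364.1  75.5]]
(210, 238) [[479.3 286.   38.2]]
(340, 181) [[ 648.3 -110.3   90.1]]
(348, 201) [[ 587.3 -133.1  102.3]]
(327, 197) [[603.6 -71.9  62.6]]
[[532.3 306.4]] [[241.8  66. ]]
```

```bash
cat > go.py <<'E'
import sys
from h import *
# usage: go.py gx gy gz(mm, grasp point) yaw(deg of tool x) -> delta cm in tool axes, twist deg
def calc(g,yaw):
    s=status.state(); Rm=Rot.from_quat(s['eef_rot']); 
    yd=np.array([0,0,-1.]); xd=np.array([np.cos(np.radians(yaw)),np.sin(np.radians(yaw)),0]); zd=np.cross(xd,yd)
    Rd=Rot.from_matrix(np.c_[xd,yd,zd]); tcp=np.array(g)/1e3-0.167*yd
    d=Rm.inv().apply(tcp-s['ee_pos'])*100; tw=np.degrees((Rm.inv()*Rd).as_rotvec())
    return d,tw
def cur():
    s=status.state();Rm=Rot.from_quat(s['eef_rot']);M=Rm.as_matrix()
    g=(s['ee_pos']+0.167*M[:,1])*1e3
    print('t %.2f grasp'%s['clock'],g.round(1),'yaw %.1f'%np.degrees(np.arctan2(M[1,0],M[0,0])),'down',M[:,1].round(4),'F',s['force'].round(1),'T',s['wrist_torque'].round(2),'w %.3f'%s['grip_width'])
if __name__=='__main__':
    cur()
    a=sys.argv[1:]
    if a:
        d,t=calc([float(v) for v in a[:3]],float(a[3])); print('delta',d.round(2),'twist',t.round(2))
E
python3 go.py 550 -60 237 -20; python3 go.py 476.6 368.4 150 14.2
```

```text
t 0.10 grasp [ 297.1 -605.9  237.1] yaw -63.9 down [-4.e-04  9.e-04 -1.e+00] F [ 1.1 -0.6  0.6] T [0.07 0.05 0.01] w 0.997
delta [-37.9    0.05  46.75] twist [-2.000e-02 -4.388e+01 -5.000e-02]
t 0.10 grasp [ 297.1 -605.9  237.1] yaw -63.9 down [-4.e-04  9.e-04 -1.e+00] F [ 1.1 -0.6  0.6] T [0.07 0.05 0.01] w 0.997
delta [-79.59   8.79  59.01] twist [-4.000e-02 -7.808e+01 -5.000e-02]
```

```bash
python3 -m inch '[{"claw":6,"delta_pos":[-38,0,47],"twist":[0,-44,0]},{"claw":6,"delta_pos":[-38,0,47],"twist":[0,-44,0]},{"claw":6,"delta_pos":[-38,0,47],"twist":[0,-44,0]},{"claw":6,"delta_pos":[-38,0,47],"twist":[0,-44,0]},{"claw":6,"delta_pos":[-38,0,47],"twist":[0,-44,0]},{"claw":6,"delta_pos":[-38,0,47],"twist":[0,-44,0]},{"claw":6,"delta_pos":[-38,0,47],"twist":[0,-44,0]},{"claw":6,"delta_pos":[-38,0,47],"twist":[0,-44,0]},{"claw":6,"delta_pos":[-38,0,47],"twist":[0,-44,0]},{"claw":6,"delta_pos":[-38,0,47],"twist":[0,-44,0]}]'; python3 go.py 476.6 368.4 150 14.2
```

```text
clock: 0.93
ee_pos: [0.473, -0.2262, 0.4045]
eef_rot: [-0.696, 0.122, -0.122, 0.697]
force: [0.2, 0.6, 0.3]
grip_width: 0.648
t 0.93 grasp [ 472.9 -226.1  237.5] yaw -19.9 down [-4.e-04  9.e-04 -1.e+00] F [0.2 0.6 0.3] T [-0.05 -0.1  -0.04] w 0.648
delta [-19.89   8.8   56.03] twist [-5.000e-02 -3.409e+01 -3.000e-02]
```

```bash
python3 -m inch '[{"claw":6,"delta_pos":[-20,0,56],"twist":[0,-34,0]},{"claw":6,"delta_pos":[-20,0,56],"twist":[0,-34,0]},{"claw":6,"delta_pos":[-20,0,56],"twist":[0,-34,0]},{"claw":6,"delta_pos":[-20,0,56],"twist":[0,-34,0]},{"claw":6,"delta_pos":[-20,0,56],"twist":[0,-34,0]},{"claw":6,"delta_pos":[-20,0,56],"twist":[0,-34,0]},{"claw":6,"delta_pos":[-20,0,56],"twist":[0,-34,0]},{"claw":6,"delta_pos":[-20,0,56],"twist":[0,-34,0]},{"claw":6,"delta_pos":[-20,0,56],"twist":[0,-34,0]},{"claw":6,"delta_pos":[-20,0,56],"twist":[0,-34,0]}]'; python3 go.py 476.6 368.4 140 14.2
```

```text
clock: 1.77
ee_pos: [0.4739, 0.1905, 0.4049]
eef_rot: [-0.701, -0.087, 0.087, 0.702]
force: [1.2, -0.3, 0.3]
grip_width: 0.648
t 1.77 grasp [473.9 190.7 237.9] yaw 14.1 down [-2.e-04  9.e-04 -1.e+00] F [ 1.2 -0.3  0.3] T [-0.08 -0.12 -0.04] w 0.648
delta [ 4.6   9.8  17.18] twist [-0.06 -0.08  0.  ]
```

```bash
python3 -m inch '[{"claw":6,"delta_pos":[4.6,2,17.2],"twist":[0,0,0]},{"claw":6,"delta_pos":[4.6,2,17.2],"twist":[0,0,0]},{"claw":6,"delta_pos":[4.6,2,17.2],"twist":[0,0,0]},{"claw":6,"delta_pos":[4.6,6,17.2],"twist":[0,0,0]},{"claw":6,"delta_pos":[4.6,9.8,17.2],"twist":[0,0,0]},{"claw":6,"delta_pos":[4.6,9.8,17.2],"twist":[0,0,0]},{"claw":6,"delta_pos":[4.6,9.8,17.2],"twist":[0,0,0]},{"claw":6,"delta_pos":[4.6,9.8,17.2],"twist":[0,0,0]}]'; python3 go.py 476.6 368.4 66 14.2
python3 - <<'E'
from h import *
a,_=viewer.snapshot('scene'); crop(a,380,170,130,100,6,'pics/s1.png')
E
```

```text
clock: 2.43
ee_pos: [0.4765, 0.3687, 0.3065]
eef_rot: [0.702, 0.086, -0.088, -0.702]
force: [0.4, -0.4, 1.1]
grip_width: 0.646
t 2.43 grasp [476.1 368.6 139.5] yaw 14.2 down [-1.9e-03 -4.0e-04 -1.0e+00] F [ 0.4 -0.4  1.1] T [ 0.04 -0.05 -0.02] w 0.646
delta [ 0.02  7.35 -0.03] twist [-0.   -0.05 -0.11]
```

View pics/s1.png

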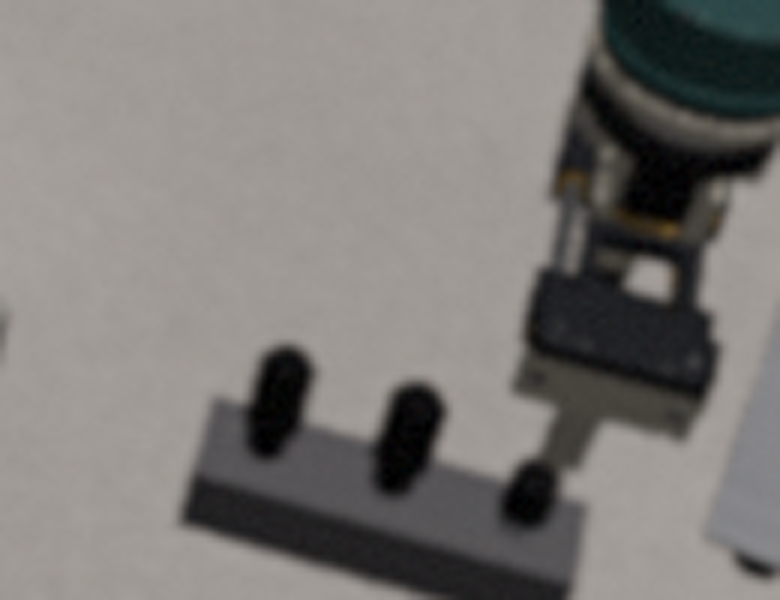

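The picture shows the gripper directly over the right-hand (short) knob, about (530,490) in the crop, with both drivers clear. I'll descend now.

```bash
python3 -m inch '[{"claw":6,"delta_pos":[0,3,0],"twist":[0,0,0]},{"claw":6,"delta_pos":[0,5.5,0],"twist":[0,0,0]},{"claw":6,"delta_pos":[0,7.3,0],"twist":[0,0,-0.1]},{"claw":6,"delta_pos":[0,7.35,0],"twist":[0,0,-0.1]},{"claw":6,"delta_pos":[0,7.35,0],"twist":[0,0,-0.1]}]'; python3 go.py 476.6 368.4 66 14.2
```

```text
clock: 2.9
ee_pos: [0.4773, 0.3679, 0.2364]
eef_rot: [-0.701, -0.088, 0.085, 0.702]
force: [0.1, 0.2, -0.5]
grip_width: 0.646
t 2.90 grasp [477.8 368.3  69.4] yaw 14.1 down [ 0.0029  0.0021 -1.    ] F [ 0.1  0.2 -0.5] T [-0.02 -0.18  0.04] w 0.646
delta [-0.06  0.34  0.06] twist [-0.08 -0.14  0.19]
```

```bash
python3 -m inch '[{"claw":2,"delta_pos":[0,0,0],"twist":[0,0,0]},{"claw":2,"delta_pos":[0,0,0],"twist":[0,0,0]},{"claw":2,"delta_pos":[0,0,0],"twist":[0,0,0]},{"claw":2,"delta_pos":[0,0,0],"twist":[0,0,0]},{"claw":2,"delta_pos":[0,0,0],"twist":[0,0,0]},{"claw":2,"delta_pos":[0,0,0],"twist":[0,0,0]}]' 15; python3 go.py
python3 - <<'E'
from h import *
a,_=viewer.snapshot('scene'); crop(a,400,190,110,80,7,'pics/s2.png')
E
```

```text
clock: 3.4
ee_pos: [0.4773, 0.368, 0.2366]
eef_rot: [-0.701, -0.088, 0.085, 0.702]
force: [-1.0, -0.1, 0.7]
grip_width: 0.267
t 3.40 grasp [477.8 368.3  69.6] yaw 14.1 down [ 0.0031  0.0023 -1.    ] F [-1.  -0.1  0.7] T [-0.11  0.06  0.03] w 0.267
```

View pics/s2.png

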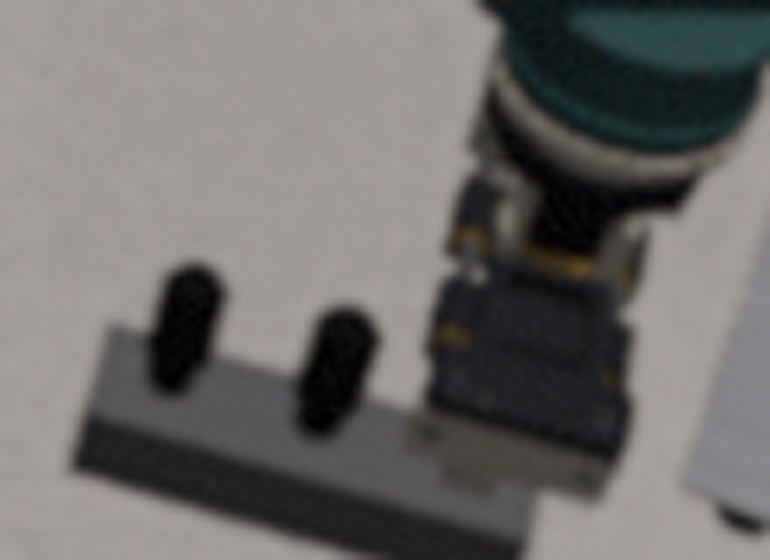

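```bash
python3 -m inch '[{"claw":2,"delta_pos":[0,0,0],"twist":[0,0,0]},{"claw":2,"delta_pos":[0,0,0],"twist":[0,0,0]},{"claw":2,"delta_pos":[0,-1,0],"twist":[0,0,0]},{"claw":2,"delta_pos":[0,-2,0],"twist":[0,0,0]},{"claw":2,"delta_pos":[0,-4,0],"twist":[0,0,0]},{"claw":2,"delta_pos":[0,-7,0],"twist":[0,0,0]},{"claw":2,"delta_pos":[0,-10,0],"twist":[0,0,0]},{"claw":2,"delta_pos":[0,-13,0],"twist":[0,0,0]},{"claw":2,"delta_pos":[0,-13,0],"twist":[0,0,0]},{"claw":2,"delta_pos":[0,-13,0],"twist":[0,0,0]}]' 40; python3 go.py 600 60 200 -40; python3 go.py 645 -109.9 200 -60
python3 - <<'E'
from h import *
a,_=viewer.snapshot('scene'); crop(a,380,140,130,110,6,'pics/s3.png')
E
```

```text
clock: 4.28
ee_pos: [0.4769, 0.3677, 0.3694]
eef_rot: [-0.7, -0.089, 0.084, 0.703]
force: [0.5, -0.1, -1.8]
grip_width: 0.249
t 4.28 grasp [477.9 368.4 202.4] yaw 14.1 down [ 0.006   0.0044 -1.    ] F [ 0.5 -0.1 -1.8] T [ 0.   -0.11 -0.  ] w 0.249
delta [  4.46   0.18 -32.84] twist [-0.34 54.07  0.29]
t 4.28 grasp [477.9 368.4 202.4] yaw 14.1 down [ 0.006   0.0044 -1.    ] F [ 0.5 -0.1 -1.8] T [ 0.   -0.11 -0.  ] w 0.249
delta [  4.7    0.13 -50.41] twist [-0.4  74.07  0.24]
```

View pics/s3.png

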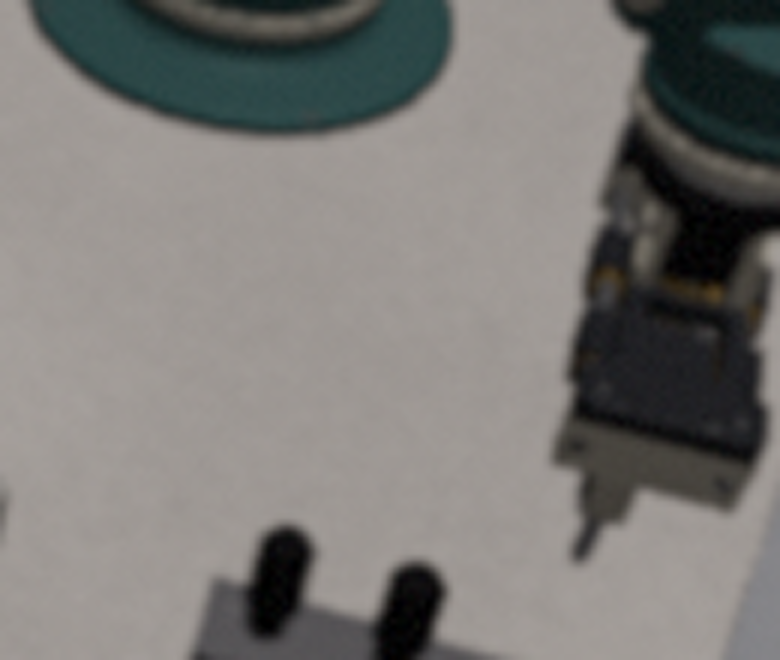

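```bash
python3 -m inch '[{"claw":2,"delta_pos":[4.7,0,-50.4],"twist":[-0.4,74,0.2]},{"claw":2,"delta_pos":[4.7,0,-50.4],"twist":[-0.4,74,0.2]},{"claw":2,"delta_pos":[4.7,0,-50.4],"twist":[-0.4,74,0.2]},{"claw":2,"delta_pos":[4.7,0,-50.4],"twist":[-0.4,74,0.2]},{"claw":2,"delta_pos":[4.7,0,-50.4],"twist":[-0.4,74,0.2]},{"claw":2,"delta_pos":[4.7,0,-50.4],"twist":[-0.4,74,0.2]},{"claw":2,"delta_pos":[4.7,0,-50.4],"twist":[-0.4,74,0.2]},{"claw":2,"delta_pos":[4.7,0,-50.4],"twist":[-0.4,74,0.2]},{"claw":2,"delta_pos":[4.7,0,-50.4],"twist":[-0.4,74,0.2]},{"claw":2,"delta_pos":[4.7,0,-50.4],"twist":[-0.4,74,0.2]}]'; python3 go.py 645 -109.9 190 -60
```

```text
clock: 5.17
ee_pos: [0.6152, -0.0275, 0.3653]
eef_rot: [0.62, -0.343, 0.342, -0.618]
force: [1.3, -0.1, -0.6]
grip_width: 0.245
t 5.17 grasp [614.7 -27.8 198.3] yaw -57.9 down [-0.0034 -0.0016 -1.    ] F [ 1.3 -0.1 -0.6] T [ 0.06 -0.03 -0.02] w 0.245
delta [ 8.56  0.83 -1.85] twist [ 0.22  2.09 -0.02]
```

```bash
python3 -m inch '[{"claw":2,"delta_pos":[4,0.8,-1],"twist":[0.2,2,0]},{"claw":2,"delta_pos":[8,0.8,-1.85],"twist":[0.2,2,0]},{"claw":2,"delta_pos":[8.56,0.8,-1.85],"twist":[0.2,2,0]},{"claw":2,"delta_pos":[8.56,0.8,-1.85],"twist":[0.2,2,0]},{"claw":2,"delta_pos":[8.56,0.8,-1.85],"twist":[0.2,2,0]},{"claw":2,"delta_pos":[8.56,0.8,-1.85],"twist":[0.2,2,0]}]'; python3 go.py 645 -109.9 175 -60
python3 - <<'E'
from h import *
a,_=viewer.snapshot('scene'); cv2.imwrite('pics/scene4.png',a); crop(a,250,140,80,80,9,'pics/s4.png')
a,_=viewer.snapshot('top'); cv2.imwrite('pics/top4.png',a); crop(a,260,115,125,130,4.6,'pics/t4.png')
E
```

```text
clock: 5.67
ee_pos: [0.6448, -0.1088, 0.3568]
eef_rot: [0.613, -0.353, 0.352, -0.613]
force: [-0.1, 0.3, -0.1]
grip_width: 0.249
t 5.67 grasp [ 644.5 -108.7  189.8] yaw -59.9 down [-1.3e-03  6.0e-04 -1.0e+00] F [-0.1  0.3 -0.1] T [ 0.05  0.   -0.07] w 0.249
delta [ 0.11  1.48 -0.03] twist [ 0.05  0.14 -0.06]
```

View pics/s4.png

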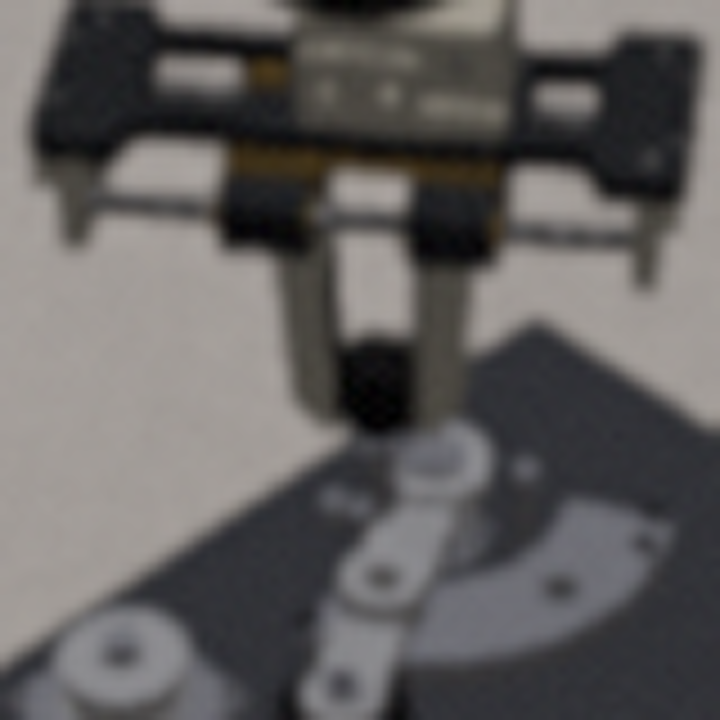

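View pics/t4.png

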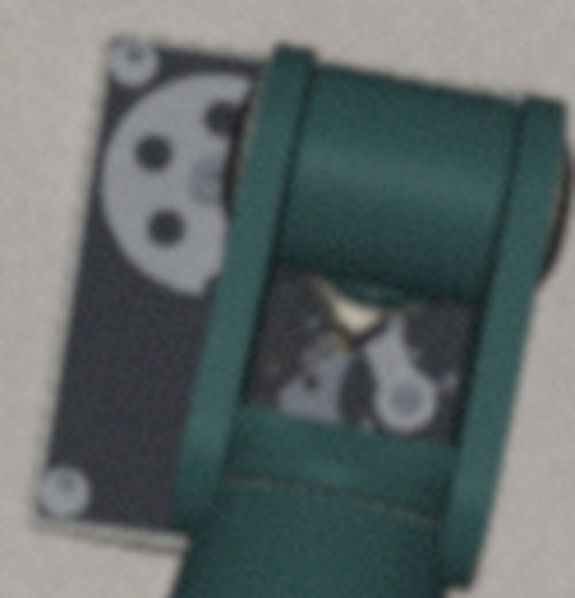

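Run:
```python
from h import *
np.set_printoptions(precision=1,suppress=True,linewidth=220)
g=np.array([644.5,-108.7,189.8])
P=np.array([g-[0,0,7.6],g-[0,0,7.6+14],g-[0,0,7.6+22],g-[0,0,59.6]])/1e3
print(proj('scene',P)); print(proj('scene',[[.645,-.1099,.1]]))
a=cv2.imread('pics/scene4.png');w=a[180:215,278:308]
w=cv2.convertScaleAbs(w,alpha=1.8,beta=-30)
cv2.imwrite('pics/s4b.png',cv2.resize(w,None,fx=16,fy=16,interpolation=cv2.INTER_CUBIC))
```

```text
[[291.3 182.7]
 [291.4 186.5]
 [291.5 188.6]
 [291.7 196.5]]
[[291.5 204.1]]
```

View pics/s4b.png

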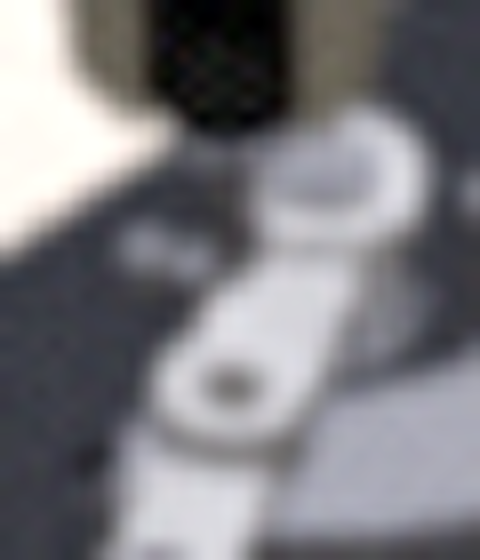

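Run:
```python
from h import *
a=cv2.imread('pics/scene4.png');b=cv2.imread('pics/scene0.png')
g=cv2.cvtColor(a,cv2.COLOR_BGR2GRAY).astype(int);h=cv2.cvtColor(b,cv2.COLOR_BGR2GRAY).astype(int)
np.set_printoptions(linewidth=220)
print('cols 283..301, rows 184-206 now'); print(g[184:207,283:302]); print('diff');print((g-h)[184:207,283:302])
```

```text
cols 283..301, rows 184-206 now
[[ 94  74  70  64  34   9   9   1   6   8   2   6  24  51  70  74  72  68  60]
 [120  93  76  66  41  22   4   8   3   4   9   6  29  49  68  72  72  67  59]
 [145 122  97  81  65  48  25   0   5   7   0   9  25  51  67  75  83  86  75]
 [157 146 128 116 108  86  50  22   8   7  19  30  43  63  76  85 103 112 110]
 [160 157 151 143 130 104  68  51  43  40  49  59  71  86  94  99 113 123 126]
 [160 159 152 137 117  88  68  70  68  63  74  80  91 101 107 108 113 115 125]
 [155 146 128 105  81  62  60  63  64  61  72  90 101 106 107 107 109 108 121]
 [135 114  90  66  54  50  48  52  54  55  72  94 102 102 100 100 102 106 120]
 [ 97  75  58  49  48  50  49  48  52  56  76 102 108 104 100  98 102 110 126]
 [ 66  53  52  56  59  53  48  48  48  54  75 105 123 124 120 117 120 128 128]
 [ 50  50  62  78  80  69  61  59  54  51  66 100 120 127 126 124 125 126 119]
 [ 48  52  69  87  91  83  79  79  65  55  67  94 112 116 112 115 115 108  96]
 [ 48  53  63  78  80  80  90  89  73  68  86 110 124 123 123 123 118 103  87]
 [ 51  49  53  59  61  63  73  76  81  93
[... 2309 characters left out ...]
11   10    9]
 [   7    7    5    7    5    3    8   11   12   12   13   11   11   12   11   12   10   10    7]
 [   5    3    5    5    7   12   11   10   11   11   11   13   12   12   12   12    9    9    9]
 [   6    6    8    5    7    9   12   11   11   11   11   11   11   12   11   10   10    7    9]
 [   4    7    7    7    8   13   14   11   10    9    8    9   10   13   12    9   10    6    7]
 [   6    9    5    9    7   11   12   12    9    9    9   12   14   12   11    8    9    8   11]
 [   6    5    5    6    9   10   10   13   11   10   11   13   13   10    9    8    9   11   11]
 [   6    6    6   11    9    9   10   11   13   12   10   10   10    8    9   10   10   10   11]]
```

```bash
python3 -m inch '[{"claw":2,"delta_pos":[0.1,1,0],"twist":[0,0,0]},{"claw":2,"delta_pos":[0.1,2,0],"twist":[0,0,0]},{"claw":2,"delta_pos":[0.1,2.1,0],"twist":[0,0,0]},{"claw":2,"delta_pos":[0.1,2.2,0],"twist":[0,0,0]},{"claw":2,"delta_pos":[0.1,2.2,0],"twist":[0,0,0]},{"claw":2,"delta_pos":[0.1,2.2,0],"twist":[0,0,0]},{"claw":2,"delta_pos":[0.1,2.2,0],"twist":[0,0,0]}]'; python3 go.py 645 -109.9 160 -60
python3 - <<'E'
from h import *
a,_=viewer.snapshot('scene'); cv2.imwrite('pics/scene5.png',a)
b=cv2.imread('pics/scene0.png')
g=cv2.cvtColor(a,cv2.COLOR_BGR2GRAY).astype(int);h=cv2.cvtColor(b,cv2.COLOR_BGR2GRAY).astype(int)
np.set_printoptions(linewidth=220)
print('cols 285..301, rows 192-210');print((g-h)[190:210,285:302])
E
```

```text
clock: 6.35
ee_pos: [0.6453, -0.1095, 0.3358]
eef_rot: [-0.613, 0.353, -0.353, 0.613]
force: [1.3, 1.0, -0.7]
grip_width: 0.25
t 6.35 grasp [ 645.3 -109.4  168.8] yaw -59.8 down [ 1.e-04  2.e-04 -1.e+00] F [ 1.3  1.  -0.7] T [ 0.05 -0.01  0.03] w 0.250
delta [ 0.02  0.88 -0.05] twist [-0.01  0.17 -0.01]
cols 285..301, rows 192-210
[[ -42  -28  -33  -45  -40  -37  -70  -99 -118 -107  -70  -42  -24  -23  -24  -16    2]
 [  -8    3   -9  -33  -36  -44  -63 -109 -117 -106  -68  -37  -20  -15  -18   -5    8]
 [  18   19   -5  -22  -30  -39  -65  -98 -114 -102  -69  -35  -14   -4   -2    6   12]
 [  17   17    5   -4  -10  -16  -37  -56  -78  -80  -59  -34  -15    4   12   11   12]
 [   9   10    7    6    5   -2   -5  -17  -40  -46  -33  -18   -3    7   12   13   12]
 [   9   10    9    9    3   -5   -5  -14  -28  -21   -8    3    6    8   11   12   11]
 [   6    9    8    8    4   -8  -22  -31  -30   -3   10   12   12   12   12   10    9]
 [   5    7    7    7    4  -11  -38  -53  -33    1   13   13   12   11   13    9   10]
 [   9    4    6    8    3  -16  -50  -60  -35    1   11   13  
[... 293 characters left out ...]
 5    7    7   11   12    1  -24  -42  -23    0   12   13   11   10   11    9    8]
 [   6    7   10   13   13    9   -2  -13   -7    9   11   13   11   12   10    8    7]
 [   7    8    9   13   14   13    9    8    8   13   15   13   12    7    9    8   13]
 [   6    7    9   11   12   13   13   11   12   14   13   13   10   10   11   10   11]
 [   6   12    8    9   13   12   14   13   12   11   11    9    9   11   10   11   11]
 [   8   12   10   10   10   10    9   11    9   10    9   11   12   11   12   10   13]
 [   8   10   12   10    9   12   11   12    6   10   11    9   11   12   11   11   10]
 [  10    9   12   11   14   12   11   12   10   11    8    9   11   10   10   12   11]]
```

Run:
```python
from h import *
print(proj('scene',np.array([[645.3,-109.4,109.2],[645.3,-109.4,114],[645,-109.9,100],[644,-109.9,100],[645,-108.9,100],[645,-109.9,101]])/1e3).round(2))
```

```text
[[291.46 201.91]
 [291.43 200.7 ]
 [291.45 204.09]
 [291.67 203.89]
 [291.73 204.23]
 [291.44 203.84]]
```

```bash
python3 -m inch '[{"claw":2,"delta_pos":[-0.04,0.3,-0.05],"twist":[0,0,0]},{"claw":2,"delta_pos":[-0.04,0.6,-0.05],"twist":[0,0,0]},{"claw":2,"delta_pos":[-0.04,0.8,-0.05],"twist":[0,0,0]},{"claw":2,"delta_pos":[-0.04,1.0,-0.05],"twist":[0,0,0]},{"claw":2,"delta_pos":[-0.04,1.1,-0.05],"twist":[0,0,0]},{"claw":2,"delta_pos":[-0.04,1.1,-0.05],"twist":[0,0,0]}]'; python3 go.py 644.7 -109.3 150 -60
```

```text
clock: 6.9
ee_pos: [0.6446, -0.1094, 0.3244]
eef_rot: [-0.613, 0.353, -0.352, 0.613]
force: [0.3, -0.0, -1.3]
grip_width: 0.252
t 6.90 grasp [ 644.5 -109.3  157.4] yaw -59.8 down [-4.e-04  3.e-04 -1.e+00] F [ 0.3 -0.  -1.3] T [ 0.    0.02 -0.06] w 0.252
delta [-0.    0.74  0.01] twist [ 0.01  0.17 -0.03]
```

```bash
python3 -m inch '[{"claw":2,"delta_pos":[0,0.2,0],"twist":[0,0,0]},{"claw":2,"delta_pos":[0,0.4,0],"twist":[0,0,0]},{"claw":2,"delta_pos":[0,0.6,0],"twist":[0,0,0]},{"claw":2,"delta_pos":[0,0.6,0],"twist":[0,0,0]}]'; python3 go.py 644.7 -109.3 146 -60
```

```text
clock: 7.23
ee_pos: [0.6445, -0.1095, 0.3178]
eef_rot: [0.613, -0.353, 0.352, -0.613]
force: [-0.4, -2.2, -2.0]
grip_width: 0.251
t 7.23 grasp [ 644.4 -109.5  150.8] yaw -59.8 down [-1.e-03  1.e-04 -1.e+00] F [-0.4 -2.2 -2. ] T [-0.5   0.06  0.03] w 0.251
delta [-0.01  0.48  0.02] twist [ 0.05  0.16 -0.03]
```

```bash
python3 -m inch '[{"claw":2,"delta_pos":[0,0.2,0],"twist":[0,0,0]},{"claw":2,"delta_pos":[0,0.4,0],"twist":[0,0,0]},{"claw":2,"delta_pos":[0,0.5,0],"twist":[0,0,0]},{"claw":2,"delta_pos":[0,0.5,0],"twist":[0,0,0]},{"claw":2,"delta_pos":[0,0.5,0],"twist":[0,0,0]}]'; python3 go.py 644.7 -109.3 146 -60
python3 - <<'E'
from h import *
a,_=viewer.snapshot('scene'); crop(a,250,140,80,80,9,'pics/s6.png')
E
```

```text
clock: 7.65
ee_pos: [0.6445, -0.1095, 0.3126]
eef_rot: [0.613, -0.353, 0.352, -0.613]
force: [-1.4, -2.7, -1.4]
grip_width: 0.255
t 7.65 grasp [ 644.3 -109.5  145.6] yaw -59.8 down [-1.3e-03  1.0e-04 -1.0e+00] F [-1.4 -2.7 -1.4] T [-0.5   0.19  0.01] w 0.255
delta [-0.01 -0.04  0.03] twist [ 0.06  0.16 -0.04]
```

View pics/s6.png

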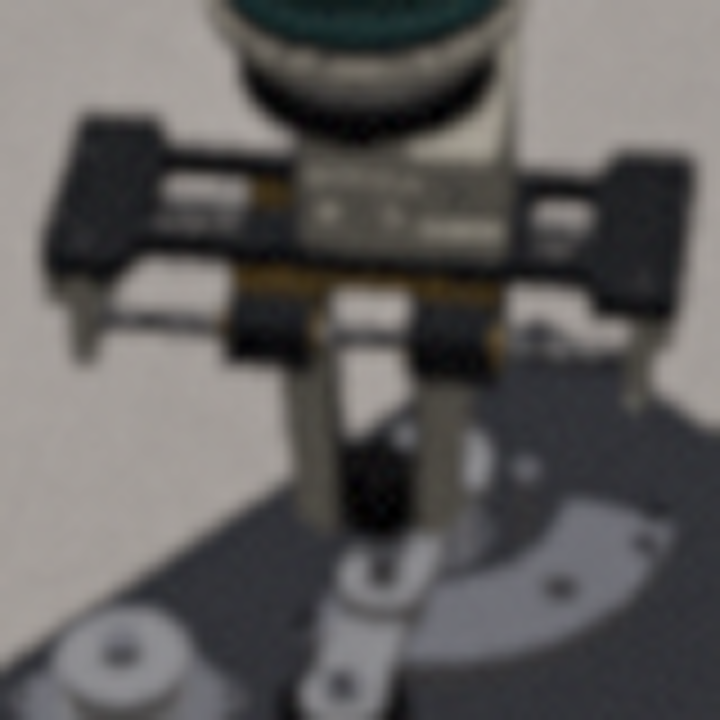

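```bash
cat > arc.py <<'E'
import sys
from go import *
PX,PY,R0=586.4,-132.7,62.
def pt(th,off=1.0,dr=0.):
    t=np.radians(th); return PX+(R0+dr)*np.cos(t)-off*np.sin(t), PY+(R0+dr)*np.sin(t)+off*np.cos(t)
cur()
s=status.state();g=(s['ee_pos']+0.167*Rot.from_quat(s['eef_rot']).as_matrix()[:,1])*1e3
print('pin polar',np.hypot(g[0]-PX,g[1]-PY).round(2),np.degrees(np.arctan2(g[1]-PY,g[0]-PX)).round(2))
if len(sys.argv)>1:
    z=float(sys.argv[1]); dr=float(sys.argv[2])
    for th in map(float,sys.argv[3:]):
        x,y=pt(th,1.0,dr); d,t=calc([x,y,z],-60+(th-21.3)*.85); print(th,d.round(2).tolist(),t.round(1).tolist())
E
python3 arc.py 145 0 25 28 31 34 37 40
```

```text
t 7.70 grasp [ 644.3 -109.5  145.7] yaw -59.8 down [-1.2e-03  1.0e-04 -1.0e+00] F [ 0.3 -1.6 -1.3] T [-0.38  0.2  -0.01] w 0.249
pin polar 62.39 21.86
25.0 [-0.45, 0.07, -0.01] [0.1, -3.0, -0.0]
28.0 [-0.78, 0.07, 0.01] [0.1, -5.5, -0.0]
31.0 [-1.1, 0.07, 0.01] [0.1, -8.1, -0.0]
34.0 [-1.43, 0.07, -0.01] [0.1, -10.6, -0.0]
37.0 [-1.75, 0.07, -0.05] [0.1, -13.2, -0.0]
40.0 [-2.07, 0.07, -0.1] [0.1, -15.7, -0.0]
```

```bash
python3 -m inch '[{"claw":2,"delta_pos":[-0.2,0.05,0],"twist":[0.1,-1.5,0]},{"claw":2,"delta_pos":[-0.45,0.07,0],"twist":[0.1,-3,0]},{"claw":2,"delta_pos":[-0.6,0.07,0],"twist":[0.1,-4.2,0]},{"claw":2,"delta_pos":[-0.78,0.07,0.01],"twist":[0.1,-5.5,0]},{"claw":2,"delta_pos":[-0.95,0.07,0.01],"twist":[0.1,-6.8,0]},{"claw":2,"delta_pos":[-1.1,0.07,0.01],"twist":[0.1,-8,0]},{"claw":2,"delta_pos":[-1.1,0.07,0.01],"twist":[0.1,-8,0]}]'; python3 arc.py 145 0 34 37 40 43 46 49
```

```text
clock: 8.28
ee_pos: [0.6389, -0.0998, 0.3122]
eef_rot: [-0.636, 0.308, -0.308, 0.637]
force: [-0.0, -5.4, 2.2]
grip_width: 0.249
t 8.28 grasp [639.  -99.7 145.2] yaw -51.7 down [ 6.e-04  6.e-04 -1.e+00] F [-0.  -5.4  2.2] T [-1.15  0.08 -0.02] w 0.249
pin polar 62.15 32.11
34.0 [-0.31, 0.02, 0.03] [-0.0, -2.5, -0.0]
37.0 [-0.63, 0.02, 0.04] [-0.0, -5.0, -0.0]
40.0 [-0.96, 0.02, 0.03] [-0.0, -7.6, -0.0]
43.0 [-1.28, 0.02, 0.01] [-0.0, -10.1, -0.0]
46.0 [-1.6, 0.02, -0.03] [-0.0, -12.7, -0.0]
49.0 [-1.92, 0.02, -0.09] [-0.0, -15.2, -0.0]
```

```bash
python3 -m inch '[{"claw":2,"delta_pos":[-0.31,0.02,0],"twist":[0,-2.5,0]},{"claw":2,"delta_pos":[-0.63,0.02,0],"twist":[0,-5,0]},{"claw":2,"delta_pos":[-0.96,0.02,-0.01],"twist":[0,-7.6,0]},{"claw":2,"delta_pos":[-1.28,0.02,-0.03],"twist":[0,-10,0]},{"claw":2,"delta_pos":[-1.6,0.02,-0.07],"twist":[0,-12.7,0]},{"claw":2,"delta_pos":[-1.92,0.02,-0.13],"twist":[0,-15,0]},{"claw":2,"delta_pos":[-1.92,0.02,-0.13],"twist":[0,-15,0]}]'; python3 arc.py 145 -0.5 52 55 58 61 64 67 70
```

```text
clock: 8.87
ee_pos: [0.6259, -0.0852, 0.3123]
eef_rot: [-0.671, 0.221, -0.222, 0.672]
force: [2.9, -6.7, -1.3]
grip_width: 0.249
t 8.87 grasp [626.1 -85.2 145.3] yaw -36.4 down [ 1.6e-03  2.0e-04 -1.0e+00] F [ 2.9 -6.7 -1.3] T [-1.25 -0.53  0.02] w 0.249
pin polar 61.91 50.09
52.0 [-0.29, 0.03, -0.01] [-0.1, -2.5, 0.1]
55.0 [-0.61, 0.03, -0.02] [-0.1, -5.1, 0.1]
58.0 [-0.93, 0.03, -0.04] [-0.1, -7.6, 0.1]
61.0 [-1.25, 0.03, -0.08] [-0.1, -10.2, 0.1]
64.0 [-1.57, 0.03, -0.13] [-0.1, -12.7, 0.1]
67.0 [-1.88, 0.03, -0.2] [-0.1, -15.3, 0.1]
70.0 [-2.19, 0.03, -0.29] [-0.1, -17.8, 0.1]
```

```bash
python3 -m inch '[{"claw":2,"delta_pos":[-0.29,0.03,-0.04],"twist":[0,-2.5,0.1]},{"claw":2,"delta_pos":[-0.61,0.03,-0.06],"twist":[0,-5,0.1]},{"claw":2,"delta_pos":[-0.93,0.03,-0.09],"twist":[0,-7.6,0.1]},{"claw":2,"delta_pos":[-1.25,0.03,-0.13],"twist":[0,-10,0.1]},{"claw":2,"delta_pos":[-1.57,0.03,-0.18],"twist":[0,-12.7,0.1]},{"claw":2,"delta_pos":[-1.88,0.03,-0.25],"twist":[0,-15,0.1]},{"claw":2,"delta_pos":[-2.19,0.03,-0.34],"twist":[0,-17.8,0.1]},{"claw":2,"delta_pos":[-2.19,0.03,-0.34],"twist":[0,-17.8,0.1]}]'; python3 arc.py 145 -1 72 75 77 78 79 80 81 82
python3 - <<'E'
from h import *
a,_=viewer.snapshot('scene'); cv2.imwrite('pics/scene7.png',a);crop(a,250,140,80,80,9,'pics/s7.png')
a,_=viewer.snapshot('top'); cv2.imwrite('pics/top7.png',a);crop(a,280,150,100,80,7,'pics/t7.png')
E
```

```text
clock: 9.53
ee_pos: [0.6062, -0.0747, 0.3123]
eef_rot: [-0.698, 0.112, -0.114, 0.698]
force: [6.3, -4.6, -1.8]
grip_width: 0.254
t 9.53 grasp [606.6 -74.5 145.3] yaw -18.4 down [ 2.3e-03  9.0e-04 -1.0e+00] F [ 6.3 -4.6 -1.8] T [-0.95 -1.28 -0.  ] w 0.254
pin polar 61.56 70.89
72.0 [-0.19, 0.03, -0.03] [-0.1, -1.5, 0.1]
75.0 [-0.51, 0.03, -0.05] [-0.1, -4.0, 0.1]
77.0 [-0.72, 0.03, -0.07] [-0.1, -5.7, 0.1]
78.0 [-0.82, 0.03, -0.08] [-0.1, -6.6, 0.1]
79.0 [-0.93, 0.03, -0.09] [-0.1, -7.4, 0.1]
80.0 [-1.03, 0.03, -0.11] [-0.1, -8.3, 0.1]
81.0 [-1.14, 0.03, -0.13] [-0.1, -9.1, 0.1]
82.0 [-1.24, 0.03, -0.15] [-0.1, -10.0, 0.1]
```

View pics/s7.png

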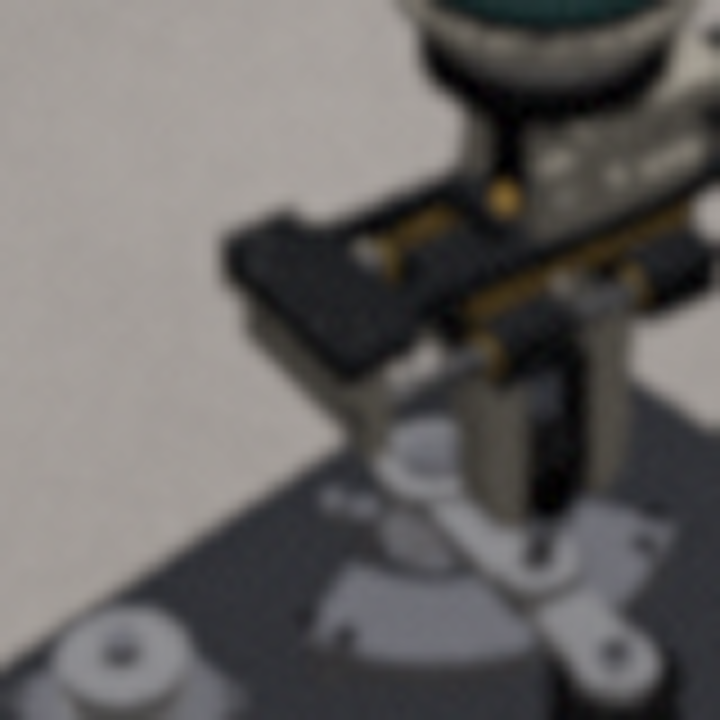

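View pics/t7.png

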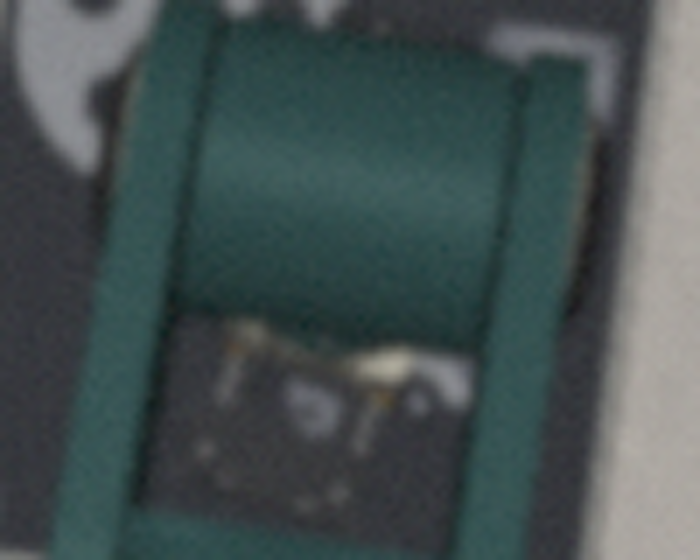

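```bash
python3 -m inch '[{"claw":2,"delta_pos":[-0.19,0.1,-0.03],"twist":[-0.1,-1.5,0.1]},{"claw":2,"delta_pos":[-0.4,0.2,-0.05],"twist":[-0.1,-3.2,0.1]},{"claw":2,"delta_pos":[-0.4,0.3,-0.05],"twist":[-0.1,-3.2,0.1]},{"claw":2,"delta_pos":[-0.4,0.35,-0.05],"twist":[-0.1,-3.2,0.1]},{"claw":2,"delta_pos":[-0.4,0.35,-0.05],"twist":[-0.1,-3.2,0.1]}]'; python3 arc.py 141 -1 75 76 77 78 79 80 81 82
```

```text
clock: 10.05
ee_pos: [0.6029, -0.0737, 0.3097]
eef_rot: [-0.701, 0.093, -0.095, 0.701]
force: [6.4, -2.7, 2.2]
grip_width: 0.252
t 10.05 grasp [603.5 -73.7 142.7] yaw -15.3 down [ 3.6e-03 -2.0e-04 -1.0e+00] F [ 6.4 -2.7  2.2] T [-0.53 -1.54 -0.05] w 0.252
pin polar 61.4 73.82
75.0 [-0.17, 0.17, -0.03] [-0.0, -0.9, 0.2]
76.0 [-0.27, 0.17, -0.03] [-0.0, -1.8, 0.2]
77.0 [-0.38, 0.17, -0.03] [-0.0, -2.6, 0.2]
78.0 [-0.49, 0.17, -0.04] [-0.0, -3.5, 0.2]
79.0 [-0.59, 0.17, -0.05] [-0.0, -4.3, 0.2]
80.0 [-0.7, 0.17, -0.06] [-0.0, -5.2, 0.2]
81.0 [-0.8, 0.17, -0.07] [-0.0, -6.0, 0.2]
82.0 [-0.91, 0.17, -0.09] [-0.0, -6.9, 0.2]
```

```bash
python3 -m inch '[{"claw":2,"delta_pos":[0,0.1,0],"twist":[0,0,0.2]},{"claw":2,"delta_pos":[0,0.15,0],"twist":[0,0,0.2]},{"claw":2,"delta_pos":[0,0.15,0],"twist":[0,0,0.2]}]'; python3 arc.py
```

```text
clock: 10.3
ee_pos: [0.6034, -0.0736, 0.3092]
eef_rot: [-0.701, 0.092, -0.095, 0.701]
force: [6.9, -3.8, 2.6]
grip_width: 0.249
t 10.30 grasp [604.  -73.5 142.2] yaw -15.2 down [ 3.6e-03  4.0e-04 -1.0e+00] F [ 6.9 -3.8  2.6] T [-0.96 -1.44  0.01] w 0.249
pin polar 61.76 73.47
```

```bash
python3 -m inch '[{"claw":2,"delta_pos":[0,0.15,0],"twist":[0,0,0.2]},{"claw":2,"delta_pos":[0,0.15,0],"twist":[0,0,0.2]},{"claw":2,"delta_pos":[0,0.15,0],"twist":[0,0,0.2]},{"claw":2,"delta_pos":[0,0.15,0],"twist":[0,0,0.2]},{"claw":2,"delta_pos":[0,0.15,0],"twist":[0,0,0.2]}]'; python3 arc.py
```

```text
clock: 10.72
ee_pos: [0.6038, -0.0736, 0.3087]
eef_rot: [-0.701, 0.092, -0.094, 0.701]
force: [5.3, -6.2, 3.0]
grip_width: 0.252
t 10.72 grasp [604.4 -73.5 141.7] yaw -15.1 down [ 3.7e-03  7.0e-04 -1.0e+00] F [ 5.3 -6.2  3. ] T [-1.18 -1.36 -0.04] w 0.252
pin polar 61.93 73.09
```

```bash
python3 -m inch '[{"claw":2,"delta_pos":[0,0.2,0],"twist":[0,0,0.2]},{"claw":2,"delta_pos":[0,0.3,0],"twist":[0,0,0.2]},{"claw":2,"delta_pos":[0,0.3,0],"twist":[0,0,0.2]},{"claw":2,"delta_pos":[0,0.3,0],"twist":[0,0,0.2]}]'; python3 arc.py 139 -0.7 74 75 76 77 78 79 80 81 82
```

```text
clock: 11.05
ee_pos: [0.6042, -0.0736, 0.3081]
eef_rot: [-0.701, 0.091, -0.094, 0.701]
force: [0.2, -5.1, 15.3]
grip_width: 0.252
t 11.05 grasp [605.  -73.4 141.1] yaw -15.1 down [ 4.4e-03  8.0e-04 -1.0e+00] F [ 0.2 -5.1 15.3] T [-1.04 -0.08 -0.  ] w 0.252
pin polar 62.11 72.62
74.0 [-0.18, 0.21, -0.04] [-0.1, 0.1, 0.2]
75.0 [-0.29, 0.21, -0.04] [-0.1, -0.7, 0.2]
76.0 [-0.4, 0.21, -0.05] [-0.1, -1.6, 0.2]
77.0 [-0.51, 0.21, -0.05] [-0.1, -2.4, 0.2]
78.0 [-0.61, 0.21, -0.06] [-0.1, -3.3, 0.2]
79.0 [-0.72, 0.21, -0.07] [-0.1, -4.1, 0.2]
80.0 [-0.83, 0.21, -0.08] [-0.1, -5.0, 0.2]
81.0 [-0.93, 0.21, -0.09] [-0.1, -5.8, 0.2]
82.0 [-1.04, 0.2, -0.1] [-0.1, -6.7, 0.2]
```

```bash
python3 -m inch '[{"claw":2,"delta_pos":[-0.1,0.1,-0.03],"twist":[-0.1,0,0.2]},{"claw":2,"delta_pos":[-0.2,0.15,-0.04],"twist":[-0.1,0,0.2]},{"claw":2,"delta_pos":[-0.3,0.15,-0.04],"twist":[-0.1,-0.7,0.2]},{"claw":2,"delta_pos":[-0.4,0.15,-0.05],"twist":[-0.1,-1.6,0.2]},{"claw":2,"delta_pos":[-0.5,0.15,-0.05],"twist":[-0.1,-2.4,0.2]},{"claw":2,"delta_pos":[-0.6,0.15,-0.06],"twist":[-0.1,-3.3,0.2]},{"claw":2,"delta_pos":[-0.6,0.15,-0.06],"twist":[-0.1,-3.3,0.2]}]'; python3 arc.py 139 -0.7 77 78 79 80 81 82
```

```text
clock: 11.63
ee_pos: [0.5987, -0.0724, 0.3078]
eef_rot: [-0.703, 0.07, -0.073, 0.704]
force: [7.2, -4.2, 3.2]
grip_width: 0.248
t 11.63 grasp [599.5 -72.4 140.8] yaw -11.6 down [ 4.6e-03 -2.0e-04 -1.0e+00] F [ 7.2 -4.2  3.2] T [-0.74 -1.5   0.01] w 0.248
pin polar 61.7 77.78
77.0 [0.06, 0.18, -0.03] [-0.0, 1.0, 0.3]
78.0 [-0.05, 0.18, -0.03] [-0.0, 0.2, 0.3]
79.0 [-0.16, 0.18, -0.03] [-0.0, -0.7, 0.3]
80.0 [-0.26, 0.18, -0.03] [-0.0, -1.5, 0.3]
81.0 [-0.37, 0.18, -0.04] [-0.0, -2.4, 0.3]
82.0 [-0.48, 0.18, -0.05] [-0.0, -3.2, 0.3]
```

```bash
python3 -m inch '[{"claw":2,"delta_pos":[-0.05,0.15,-0.03],"twist":[0,0,0.3]},{"claw":2,"delta_pos":[-0.1,0.2,-0.03],"twist":[0,-0.3,0.3]},{"claw":2,"delta_pos":[-0.15,0.25,-0.03],"twist":[0,-0.6,0.3]},{"claw":2,"delta_pos":[-0.2,0.25,-0.03],"twist":[0,-1,0.3]},{"claw":2,"delta_pos":[-0.2,0.25,-0.03],"twist":[0,-1,0.3]}]'; python3 arc.py 139 -0.7 78 79 80 81 82
```

```text
clock: 12.05
ee_pos: [0.5971, -0.0721, 0.3064]
eef_rot: [-0.704, 0.064, -0.066, 0.704]
force: [6.9, -3.2, 3.3]
grip_width: 0.252
t 12.05 grasp [597.7 -72.  139.4] yaw -10.5 down [ 3.2e-03  6.0e-04 -1.0e+00] F [ 6.9 -3.2  3.3] T [-0.85 -1.5   0.  ] w 0.252
pin polar 61.74 79.48
78.0 [0.11, 0.04, -0.02] [-0.1, 1.3, 0.2]
79.0 [0.0, 0.04, -0.02] [-0.1, 0.4, 0.2]
80.0 [-0.11, 0.04, -0.03] [-0.1, -0.4, 0.2]
81.0 [-0.21, 0.04, -0.03] [-0.1, -1.3, 0.2]
82.0 [-0.32, 0.04, -0.04] [-0.1, -2.1, 0.2]
```

```bash
python3 -m inch '[{"claw":2,"delta_pos":[-0.04,0.1,-0.02],"twist":[0,0,0.2]},{"claw":2,"delta_pos":[-0.04,0.2,-0.02],"twist":[0,0,0.2]},{"claw":2,"delta_pos":[-0.04,0.3,-0.02],"twist":[0,0,0.2]},{"claw":2,"delta_pos":[-0.04,0.3,-0.02],"twist":[0,0,0.2]}]'; python3 arc.py
```

```text
clock: 12.38
ee_pos: [0.5972, -0.0721, 0.3044]
eef_rot: [-0.704, 0.063, -0.066, 0.705]
force: [7.7, -5.6, 2.6]
grip_width: 0.247
t 12.38 grasp [597.8 -72.  137.4] yaw -10.5 down [ 3.5e-03  8.0e-04 -1.0e+00] F [ 7.7 -5.6  2.6] T [-0.95 -1.62  0.01] w 0.247
pin polar 61.8 79.36
```

```bash
python3 -m inch '[{"claw":2,"delta_pos":[-0.03,0.1,-0.01],"twist":[0,0,0.2]},{"claw":2,"delta_pos":[-0.03,0.2,-0.01],"twist":[0,0,0.2]},{"claw":2,"delta_pos":[-0.03,0.3,-0.01],"twist":[0,0,0.2]},{"claw":2,"delta_pos":[-0.03,0.4,-0.01],"twist":[0,0,0.2]},{"claw":2,"delta_pos":[-0.03,0.4,-0.01],"twist":[0,0,0.2]}]'; python3 arc.py
```

```text
clock: 12.8
ee_pos: [0.5974, -0.0721, 0.3014]
eef_rot: [-0.704, 0.063, -0.065, 0.705]
force: [7.3, -6.1, 2.9]
grip_width: 0.246
t 12.80 grasp [598.  -72.  134.4] yaw -10.4 down [ 3.7e-03  9.0e-04 -1.0e+00] F [ 7.3 -6.1  2.9] T [-1.09 -1.45 -0.02] w 0.246
pin polar 61.84 79.16
```

```bash
python3 -m inch '[{"claw":2,"delta_pos":[-0.01,0.1,-0.05],"twist":[0,0,0.2]},{"claw":2,"delta_pos":[-0.01,0.2,-0.05],"twist":[0,0,0.2]},{"claw":2,"delta_pos":[-0.01,0.3,-0.05],"twist":[0,0,0.2]},{"claw":2,"delta_pos":[-0.01,0.4,-0.05],"twist":[0,0,0.2]},{"claw":2,"delta_pos":[-0.01,0.4,-0.05],"twist":[0,0,0.2]}]'; python3 arc.py
```

```text
clock: 13.22
ee_pos: [0.5977, -0.0725, 0.2983]
eef_rot: [-0.704, 0.062, -0.065, 0.705]
force: [6.9, -3.8, 2.0]
grip_width: 0.252
t 13.22 grasp [598.4 -72.2 131.3] yaw -10.3 down [ 0.0038  0.0013 -1.    ] F [ 6.9 -3.8  2. ] T [-0.83 -1.5  -0.01] w 0.252
pin polar 61.63 78.79
```

```bash
python3 -m inch '[{"claw":2,"delta_pos":[0,0.1,-0.02],"twist":[0,0,0.2]},{"claw":2,"delta_pos":[0,0.2,-0.02],"twist":[0,0,0.2]},{"claw":2,"delta_pos":[0,0.3,-0.02],"twist":[0,0,0.2]},{"claw":2,"delta_pos":[0,0.3,-0.02],"twist":[0,0,0.2]},{"claw":2,"delta_pos":[0,0.3,-0.02],"twist":[0,0,0.2]}]'; python3 arc.py
```

```text
clock: 13.63
ee_pos: [0.5983, -0.0726, 0.2965]
eef_rot: [-0.704, 0.062, -0.065, 0.705]
force: [6.0, -4.7, 3.4]
grip_width: 0.254
t 13.63 grasp [599.  -72.3 129.5] yaw -10.3 down [ 0.0042  0.0016 -1.    ] F [ 6.  -4.7  3.4] T [-0.97 -1.51  0.02] w 0.254
pin polar 61.7 78.25
```

```bash
python3 -m inch '[{"claw":2,"delta_pos":[0,0.1,0],"twist":[0,0,0.2]},{"claw":2,"delta_pos":[0,0.2,0],"twist":[0,0,0.2]},{"claw":2,"delta_pos":[0,0.2,0],"twist":[0,0,0.2]},{"claw":2,"delta_pos":[0,0.2,0],"twist":[0,0,0.2]}]'; python3 arc.py
```

```text
clock: 13.97
ee_pos: [0.5988, -0.0726, 0.2964]
eef_rot: [-0.704, 0.061, -0.065, 0.705]
force: [3.5, -6.0, 9.8]
grip_width: 0.25
t 13.97 grasp [599.6 -72.3 129.4] yaw -10.2 down [ 0.0049  0.0015 -1.    ] F [ 3.5 -6.   9.8] T [-1.   -0.76 -0.05] w 0.250
pin polar 61.79 77.66
```

```bash
python3 -m inch '[{"claw":4.5,"delta_pos":[0,0,0],"twist":[0,0,0]},{"claw":4.5,"delta_pos":[0,0,0],"twist":[0,0,0]},{"claw":4.5,"delta_pos":[0,0,0],"twist":[0,0,0]},{"claw":4.5,"delta_pos":[0,0,0],"twist":[0,0,0]},{"claw":4.5,"delta_pos":[0,0,0],"twist":[0,0,0]}]'; python3 arc.py
python3 - <<'E'
from h import *
a,_=viewer.snapshot('scene'); crop(a,250,140,100,80,8,'pics/s8.png')
E
```

```text
clock: 14.38
ee_pos: [0.5987, -0.0724, 0.2961]
eef_rot: [-0.704, 0.061, -0.064, 0.705]
force: [0.7, 0.1, 0.1]
grip_width: 0.477
t 14.38 grasp [599.4 -72.1 129.1] yaw -10.2 down [ 0.0044  0.0018 -1.    ] F [0.7 0.1 0.1] T [-0.05 -0.1  -0.03] w 0.477
pin polar 61.98 77.86
```

View pics/s8.png

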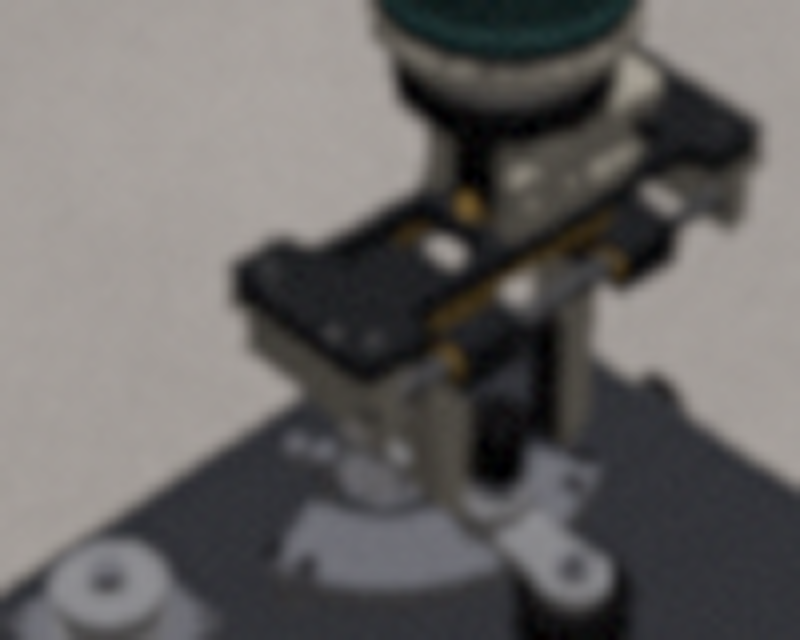

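The jaws are open and the knob at about (500,440) stands upright. The arm stays back, with the wheel at (575,570). Next I lift straight up.

```bash
python3 -m inch '[{"claw":5,"delta_pos":[0,-1,0],"twist":[0,0,0]},{"claw":5,"delta_pos":[0,-3,0],"twist":[0,0,0]},{"claw":5,"delta_pos":[0,-6,0],"twist":[0,0,0]},{"claw":5,"delta_pos":[0,-10,0],"twist":[0,0,0]},{"claw":5,"delta_pos":[0,-14,0],"twist":[0,0,0]},{"claw":5,"delta_pos":[0,-14,-12],"twist":[0,0,0]},{"claw":5,"delta_pos":[0,-14,-22],"twist":[0,0,0]},{"claw":5,"delta_pos":[0,-14,-22],"twist":[0,0,0]},{"claw":5,"delta_pos":[0,-14,-22],"twist":[0,0,0]},{"claw":5,"delta_pos":[0,-14,-22],"twist":[0,0,0]}]'; python3 go.py
python3 - <<'E'
from h import *
a,_=viewer.snapshot('scene'); cv2.imwrite('pics/scene9.png',a);crop(a,225,170,160,120,5,'pics/s9.png')
a,_=viewer.snapshot('top'); cv2.imwrite('pics/top9.png',a);crop(a,260,115,125,130,4.6,'pics/t9.png')
E
```

```text
clock: 15.27
ee_pos: [0.5604, -0.2794, 0.4366]
eef_rot: [-0.704, 0.061, -0.064, 0.705]
force: [-0.8, -0.5, 1.4]
grip_width: 0.54
t 15.27 grasp [ 561.3 -279.2  269.6] yaw -10.2 down [ 0.0052  0.0015 -1.    ] F [-0.8 -0.5  1.4] T [-0.02 -0.08 -0.04] w 0.540
```

View pics/s9.png

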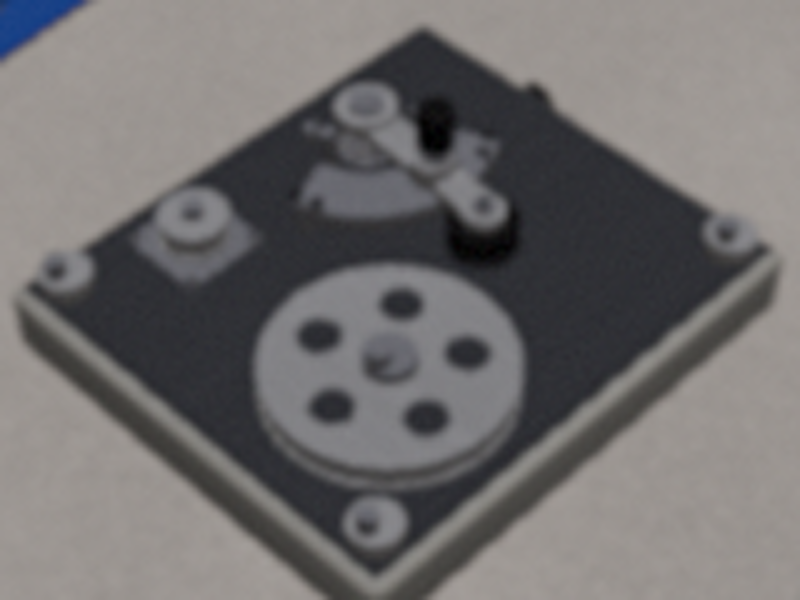

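View pics/top9.png

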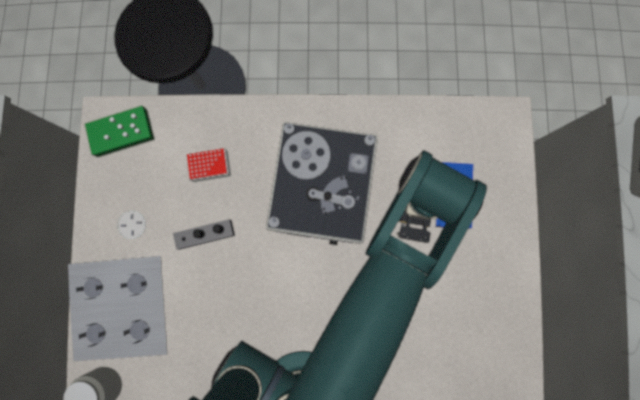

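Run:
```python
from h import *
np.set_printoptions(precision=1,suppress=True)
def blob(n,x0,y0,w,h,th):
    g=cv2.cvtColor(cv2.imread(f'pics/{n}9.png'),cv2.COLOR_BGR2GRAY)[y0:y0+h,x0:x0+w]
    big=cv2.resize(g,None,fx=8,fy=8,interpolation=cv2.INTER_CUBIC)
    N,l,st,c=cv2.connectedComponentsWithStats((big<th).astype(np.uint8)); i=1+np.argmax(st[1:,4])
    return (c[i]+.5)/8-.5+[x0,y0],st[i][4]/64,st[i][2:4]/8
s=blob('scene',304,184,16,18,34);t=blob('top',322,186,13,16,60);print(s,t)
print('knob',tri('top',t[0],'scene',s[0])[0]*1e3)
w=((485+.5)/5-.5+225,(206+.5)/5-.5+170);p=onplane('scene',[w],.096)[0]*1e3
print('wheel',p,'abs angle',np.degrees(np.arctan2(p[1]+132,p[0]-587.5)))
```

```text
(array([311.8, 194.3]), np.float64(68.109375), array([ 8. , 11.2])) (array([327.2, 195.4]), np.float64(32.03125), array([5.6, 7. ]))
knob [600.2 -71.5 126.5]
wheel [612.1 -26.9  96. ] abs angle 76.84198599399019
```

View pics/t9.png

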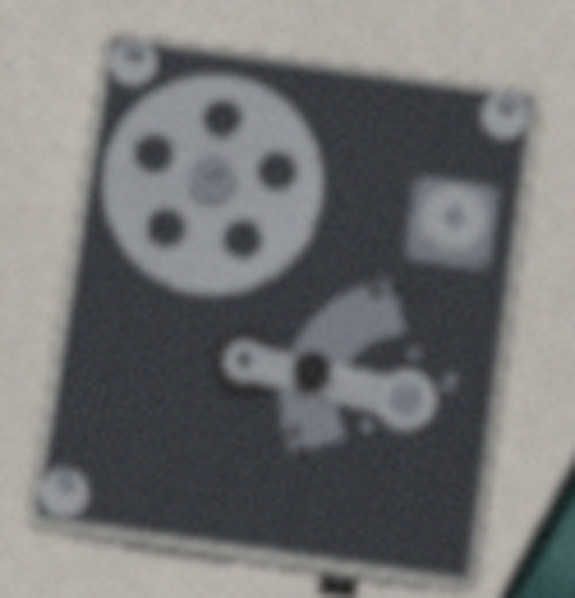

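Run:
```python
from h import *
np.set_printoptions(precision=1,suppress=True,linewidth=200)
g=cv2.cvtColor(cv2.imread('pics/top9.png'),cv2.COLOR_BGR2GRAY);print(g[188:204,320:336])
g2=cv2.cvtColor(cv2.imread('pics/scene9.png'),cv2.COLOR_BGR2GRAY);print(g2[186:206,304:320])
def sil(n,c,z0,z1,r=12):
    a=np.linspace(0,2*np.pi,60); P=[[c[0]+r*np.cos(t),c[1]+r*np.sin(t),z] for t in a for z in (z0,z1)]
    q=proj(n,np.array(P)/1e3); h=cv2.convexHull(q.astype(np.float32)); m=cv2.moments(h); return [m['m10']/m['m00'],m['m01']/m['m00']],q.min(0),q.max(0)
for dz in (0,3): 
    for n in('scene','top'): print(dz,n,*sil(n,(599.5,-72),108+dz,136+dz))
```

```text
[[ 54  56  58  66  82 101 115 116 120 118 120 120 119 120 120 120]
 [ 61  62  64  75  96 107 116 118 119 121 121 119 117 118 116 119]
 [ 81  76  77  88 101 111 109 105 112 112 117 118 119 121 119 119]
 [109 109 103 104 104 102  93  89  90  95 107 113 119 118 119 118]
 [135 132 125 116 100  81  68  61  59  69  85 103 116 119 118 111]
 [143 143 135 121  92  61  52  44  43  50  67  95 115 125 122 114]
 [145 143 138 117  79  50  43  46  47  44  57  88 119 133 130 120]
 [147 144 136 114  76  53  46  45  44  41  60  91 127 141 144 140]
 [147 145 136 113  78  50  41  48  42  48  60  95 130 142 148 148]
 [143 143 137 114  81  51  44  41  43  53  65  97 125 140 145 148]
 [125 134 132 114  85  60  47  43  46  61  82 109 128 140 143 146]
 [103 117 121 113  92  70  60  59  67  79 102 121 133 140 143 145]
 [ 85 107 114 112  99  92  82  85  88 101 114 128 137 141 143 144]
 [ 84 104 115 115 110 106 102 105 104 107 113 124 134 134 137 139]
 [ 79 101 112 118 116 114 114 116 116 111 112 118 120 120 119 125]
 [ 81  96 117 119 120 120 119 120 118 116 115 114 112 103  93  90]]
[[ 43  47  46  47  48  46  
[... 913 characters left out ...]
125 132 133 125 104  68  41  28  26  33  58  85  99 106 108 100]
 [106 122 130 127 116  92  67  54  51  60  82  99 103 105 106 104]
 [ 82 102 115 115 116 107  93  84  79  84  96 100  99 101 106 105]
 [ 79  83  87  89 101 107 109 105 100  99  97  98 103 109 109 106]
 [ 96  91  79  68  76  88  97  97  93  90  95 107 123 125 117 107]
 [106 104  92  72  64  68  73  77  83  93 105 121 132 132 125 113]]
0 scene [311.5002518823877, 195.21259794215192] [307.3 188.8] [315.8 201.7]
0 top [327.2029605714121, 195.9561007871467] [323.  191.3] [331.4 200.7]
3 scene [311.5121200222765, 194.44657896984066] [307.3 188. ] [315.8 200.9]
3 top [327.21199486328715, 195.83254536670083] [323.  191.1] [331.5 200.6]
```

```bash
python3 -m inch '[{"claw":5,"delta_pos":[0,0,0],"twist":[0,0,0]},{"claw":5,"delta_pos":[0,0,0],"twist":[0,0,0]},{"claw":5,"delta_pos":[0,0,0],"twist":[0,0,0]},{"claw":5,"delta_pos":[0,0,0],"twist":[0,0,0]}]'; python3 -c "from rig import manip; print(manip.sign_off())"
```

```text
clock: 15.7
ee_pos: [0.5602, -0.2813, 0.4362]
eef_rot: [-0.704, 0.062, -0.065, 0.705]
force: [0.3, -0.4, -0.9]
grip_width: 0.537
the job is handed in; nothing more can be done
None
```

The locking pin is home and holding the tensioner arm back. I handed the job in at 15.7 s; no verdict was reported.

I took the pin from the end hole of the tool block and started it about 14 mm down the eye with the arm still at rest. I then swung the arm counter-clockwise with the pin and slid the nose along the plate until it dropped into the lock hole at about 1.0 rad. I pushed the pin down until the collar stopped it, let go and backed away.

**Forces:** the highest push I read was about 15 N, with the nose on the plate beside the hole. It was about 10 N when the collar seated. Forces were read at the end of each move, so a short peak in between could have been missed.

**Checks that agreed:**
- The pin stopped 11.7 mm below the height where its nose rested on the plate; 12 mm was expected.
- After release the force fell to about zero. The last pictures show the pin upright through the eye and the wheel still back, with the arm about 0.97 rad from rest.
- The drivers and tip box look unmoved. The robot arm partly hides the tube rack in the last top view, but it passed well above the rack.

**Check that disagreed:** triangulating the knob after release put its centre at 126.5 mm, against 122 mm for a seated pin. The top-view mask was poor in that picture. The knob's outline in the other camera fits a seated pin, as does the height where the collar stopped, so I took it as seated.

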